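Put the art supplies back in the colour caddy

TASK

Tidy the craft mat: put the red glue stick, the yellow paint pot, the green sharpener and the blue eraser back into the caddy, each in the bin of its own colour, with the eraser lying flat and the other three standing upright on the bin floor. Set each down rather than dropping it, and never tip the paint pot over. Leave the orange glue stick and the purple eraser where they are: they belong to another table's caddy.

Things in the scene. Friction and masses are not known exactly. Their poses are not given: they have to be found in the camera images.
- glue_red: Red glue stick standing upright on its base dial: 30 mm diameter, 105 mm high, red cap (upper half) and red base, white barrel between; 60 g nominal. Origin: centre of the underside, z up along the stick; stands on a grey craft mat 2 mm thick that lies flat on the table
- pot_yellow: Yellow paint pot with a screw lid, closed, standing upright: 45 mm diameter body, 47 mm lid (top 14 mm), 54 mm high; 80 g nominal. Origin: centre of the underside, z up; stands on a grey craft mat 2 mm thick that lies flat on the table
- sharpener_green: Green canister pencil sharpener, a plain upright cylinder 40 mm in diameter and 50 mm high with a pencil hole and steel blade on top; 50 g nominal. Origin: centre of the underside, z up; stands on a grey craft mat 2 mm thick that lies flat on the table
- eraser_blue: Blue block eraser lying flat, blue with a narrow white paper band: 60 mm long (x), 24 mm wide (y), 16 mm thick (z); 30 g nominal. Origin: centre of the underside; lies on a grey craft mat 2 mm thick that lies flat on the table
- glue_orange: Look-alike, to be left alone: orange glue stick standing upright on its base dial: 30 mm diameter, 105 mm high, orange cap (upper half) and orange base, white barrel between; 60 g nominal. Origin: centre of the underside, z up along the stick; stands on a grey craft mat 2 mm thick that lies flat on the table
- eraser_purple: Look-alike, to be left alone: purple block eraser lying flat, purple with a narrow white paper band: 60 mm long (x), 24 mm wide (y), 16 mm thick (z); 30 g nominal. Origin: centre of the underside; lies on a grey craft mat 2 mm thick that lies flat on the table
- bin_red: Red square open bin, fixed, 104 mm outside, 98 mm inside, 34 mm high, 3 mm walls and floor. One of four standing 2 x 2 (centres 106 mm apart, any order) in a fixed plywood tray 222 mm square, sides 22 mm high; a steel grip 57 mm high runs along each tray edge at the bins' +y and -y. Origin: centre of underside, 4 mm above the table; x, y along the sides, z up
- bin_yellow: Yellow square open bin, fixed, 104 mm outside, 98 mm inside, 34 mm high, 3 mm walls and floor. One of four standing 2 x 2 (centres 106 mm apart, any order) in a fixed plywood tray 222 mm square, sides 22 mm high; a steel grip 57 mm high runs along each tray edge at the bins' +y and -y. Origin: centre of underside, 4 mm above the table; x, y along the sides, z up
- bin_green: Green square open bin, fixed, 104 mm outside, 98 mm inside, 34 mm high, 3 mm walls and floor. One of four standing 2 x 2 (centres 106 mm apart, any order) in a fixed plywood tray 222 mm square, sides 22 mm high; a steel grip 57 mm high runs along each tray edge at the bins' +y and -y. Origin: centre of underside, 4 mm above the table; x, y along the sides, z up
- bin_blue: Blue square open bin, fixed, 104 mm outside, 98 mm inside, 34 mm high, 3 mm walls and floor. One of four standing 2 x 2 (centres 106 mm apart, any order) in a fixed plywood tray 222 mm square, sides 22 mm high; a steel grip 57 mm high runs along each tray edge at the bins' +y and -y. Origin: centre of underside, 4 mm above the table; x, y along the sides, z up
Things that resemble listed ones, but are neither listed nor needed, are in the scene too. Leave any pink look-alike of the pot_yellow alone.

How it is judged:
By the outcome, as a careful person would: the job done as asked, in the order asked, and still so for the second after the job is handed in, with the robot touching nothing.
It also fails if it takes over 122 s, if anything falls off the work surface, if the arm or the gripper's body presses on something with over 40 N, if the wrist force passes 120 N, or if a joint passes its speed limit or range.

ROBOT

A 6-joint arm with a two-finger parallel gripper is mounted at the origin on the work surface. World frame = base frame: x ahead of the robot, y to its left, z up, the work surface at z = 0. Lengths are in m, angles in degrees, forces in N, time in s.
With the tool pointing down it reaches from about 0.35 to 0.725 m from the base axis. Payload 6 kg.
Tool frame: the origin (TCP) lies at the very end of the fingers, on their centre line; the grasp point (between the pads) lies 19 mm behind it; y points along the fingers, x is the direction in which the jaws open and shut, and the axes are right-handed (so a half turn about y gives the same grasp; the last joint's range is limited). The gripper opens to 85 mm and grips with 20 to 120 N. Pads are 22 mm wide; open, the fingers measure 114 mm over their backs; the gripper's body (76 mm by 85 mm) begins 54 mm behind the grasp point. The pads swing forward as they close: fully open they stand 13 mm farther back than shut.
Start: joints at [91.656, 2.303, 4.859, 0, -92.561, -19.12], TCP at [0.18, 0.572, 0.231] pointing down, gripper open.
Joint ranges: [-146.85, 146.85], [-73.84, 115.35], [-62.03, 85.46], [-188.31, 113.3], [-161.28, -10.13], [-171.36, 171.36]. Speed limits (degrees/s): [147.25, 147.25, 172.46, 180, 180, 180].

INTERFACE

Orientations are given as a 3x3 rotation matrix whose columns are the frame's x, y, z axes.
In Python, from workcell import ctrl gives the robot as it stands.
- The arm moves only by the tool jog_arm, never from a script. Its argument "steps" is a list of rows, each a list of 5 numbers: the shift along the tool's x, y, z in units of 30 mm (1.0 is 30 mm), then the turn about the tool's y in rad, then the finger opening in mm, from 0 to 85.4. A call has 1 to 5 rows; each row shifts and turns the commanded pose from where the row before left it, along the tool's axes as they then stand; what a row does not reach is not made up. A row lasts 1/10 s, in which the tool goes at most 50 mm and 8.59 degrees, less where a joint would pass 70% of its speed; a pose out of reach is approached as far as the arm can. A call is refused whole if a number of a shift passes 1 or a number of a turn 0.15, either way. A call with a gripper value outside its range is refused whole. The fingers move at their own pace and stop on an object; "squeeze" is the grip in N (left out, the last holds). Time passes only in rows, so rows that do not move let the fingers close. It gives the time, the measured TCP pose, the force and the opening at its end, in the units of the state.
- ctrl.observe(): the state, without advancing time (a new reading comes with each control period).
- ctrl.get_image(name): name is "side" or "top" or "wrist"; returns a dict with "pixels" (420x560x3 uint8, red, green, blue), "fx", "fy", "cx", "cy" (pixels), "extrinsics" (4x4, takes a point from world to camera coordinates). Camera axes: x right, y down, z forward; pixel columns grow to the right and rows downward; lengths in m; the calibration is good to about 2 mm. A picture is of the moment at which its call begins. There is no depth.
- ctrl.sign_off(): hands the job in, once; it reports no verdict.
The state is a dict: "time": time; "joints": joint angles; "joint_velocities": joint speeds; "effort": joint torques, N m; "tcp_pos": TCP position; "ee_rot": TCP orientation; "ft_force": force on the tool from outside, world axes, zero at the start; "moment": the same for the moment, N m; "gripper_width": finger opening in m.
Only numpy, scipy, OpenCV 4.12 (cv2) and the standard library are available. Lean on these libraries where they do the work, as an engineer would, in place of code of your own. Each camera call takes 0.05 s, during which the arm holds its last target.

## Working session

There is one attempt and no reset: what is moved stays moved. The work goes in short steps, Python scripts to look and compute and a tool call to move; the robot and the scene stay as the last step left them, time stands still between calls to the robot, and variables do not carry over. Pictures are saved under pics/ and viewed, and the job is handed in when it is done.

Besides the shell and the picture viewer there is one more tool, called by a JSON object that holds its "api" and its "payload". jog_arm: Moves the arm, as the interface text tells. Its arguments: {"type":"object","properties":{"steps":{"type":"array","items":{"type":"array","items":{"type":"number"}}},"squeeze":{"type":"number"}},"required":["steps"]}

```bash
mkdir -p pics; python3 - <<'E'
from workcell import ctrl
import cv2
s=ctrl.observe()
for k in s: print(k,s[k])
for n in ("top","side","wrist"):
    im=ctrl.get_image(n); cv2.imwrite(f"pics/{n}0.png",im["pixels"][:,:,::-1])
    print(n,im["fx"],im["fy"],im["cx"],im["cy"],im["extrinsics"])
E
```

```text
time 0.0
joints [ 9.16544737e+01  2.33724465e+00  4.79877948e+00 -2.70958609e-02
 -9.25638059e+01 -1.91196148e+01]
joint_velocities [ 0.03647299  0.01236358  0.00714396 -0.01976312 -0.07860064 -0.03489924]
effort [ 1.27323641e-03 -3.68188906e+01  3.47431469e+01  6.93253174e+00
 -5.11015649e-03 -7.59425205e-06]
tcp_pos [0.17989586 0.57201704 0.23025697]
ee_rot [[-3.00105335e-01 -4.20705981e-04  9.53905976e-01]
 [-9.53904292e-01 -1.79786641e-03 -3.00105599e-01]
 [ 1.84125173e-03 -9.99998295e-01  1.38236060e-04]]
ft_force [-0.9041658   0.21061479 -0.47026243]
moment [-0.04829727  0.00118537 -0.00325206]
gripper_width 0.08534749092782645
top 408.75487338707165 408.75487338707165 280.34380960307453 207.41293626653697 [[-3.37670186e-03 -9.99994048e-01 -7.09105920e-04  3.02994976e-02]
 [-9.94072787e-01  3.43376097e-03 -1.08662339e-01  5.86527570e-01]
 [ 1.08664127e-01  3.37982577e-04 -9.94078464e-01  8.30239889e-01]
 [ 0.00000000e+00  0.00000000e+00  0.00000000e+00  1.00000000e+00]]
side 408.5334825921847 408.5334825921847 279.24366179531046 210.0075566874492 [[-0.87409475 -0.48575027  0.00224653  0.51743479]
 [-0.37199272  0.66640262 -0.64616481  0.24361   ]
 [ 0.31237764 -0.56564496 -0.7631946   0.67727571]
 [ 0.          0.          0.          1.        ]]
wrist 297.9842428009586 297.9842428009586 281.20009370198915 209.53164708832063 [[-0.30069377 -0.95371788  0.00233623  0.59829419]
 [-0.91216218  0.28830536  0.29127336 -0.03785027]
 [-0.27846616  0.08545306 -0.95663701  0.37883806]
 [ 0.          0.          0.          1.        ]]
```

View pics/top0.png

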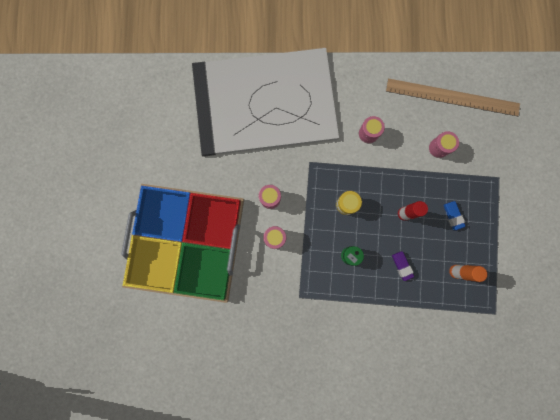

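View pics/side0.png

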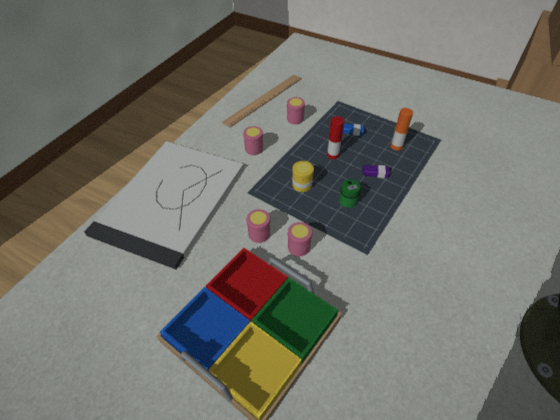

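View pics/wrist0.png

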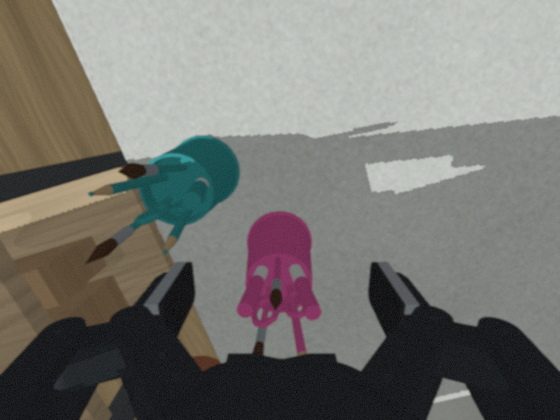

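```bash
cat > h.py <<'E'
import numpy as np, cv2
from workcell import ctrl
def grab(n):
    im=ctrl.get_image(n); im["bgr"]=np.ascontiguousarray(im["pixels"][:,:,::-1]); return im
def ray(im,u,v,z):
    E=np.array(im["extrinsics"]);R=E[:3,:3];c=-R.T@E[:3,3]
    d=R.T@np.array([(u-im["cx"])/im["fx"],(v-im["cy"])/im["fy"],1.])
    return c+d*(z-c[2])/d[2]
def proj(im,p):
    E=np.array(im["extrinsics"]);q=E[:3,:3]@np.array(p)+E[:3,3]
    return np.array([im["cx"]+im["fx"]*q[0]/q[2],im["cy"]+im["fy"]*q[1]/q[2]])
def mask(b,h0,h1,s=110,v=50):
    h=cv2.cvtColor(b,cv2.COLOR_BGR2HSV)
    if h0>h1: m=((h[...,0]>=h0)|(h[...,0]<=h1))
    else: m=((h[...,0]>=h0)&(h[...,0]<=h1))
    return (m&(h[...,1]>=s)&(h[...,2]>=v)).astype(np.uint8)*255
def crop(b,x0,y0,x1,y1,f,name):
    cv2.imwrite("pics/"+name,cv2.resize(b[y0:y1,x0:x1],None,fx=f,fy=f,interpolation=cv2.INTER_CUBIC))
def blobs(m,amin=25):
    n,l,st,c=cv2.connectedComponentsWithStats(m)
    return [(tuple(st[i]),tuple(c[i].round(1)),l==i) for i in range(1,n) if st[i][4]>=amin]
E
python3 - <<'E'
from h import *
t=grab("top");s=grab("side")
cv2.imwrite("pics/top1.png",t["bgr"])
crop(t["bgr"],300,155,500,315,4,"tcrop.png"); crop(s["bgr"],240,90,450,250,3.8,"scrop.png"); crop(t["bgr"],110,175,310,305,4,"bcrop.png")
for nm,a in dict(red=(175,4),orange=(5,18),yellow=(20,33),green=(45,85),blue=(100,118),purple=(122,150),pink=(155,174)).items():
    for im,q in((t,'top'),(s,'side')):
        print(nm,q,[(tuple(int(x) for x in b[0]),tuple(float(x) for x in b[1])) for b in blobs(mask(im["bgr"],*a))])
E
```

```text
red top [((182, 193, 58, 56, 2460), (210.7, 220.0)), ((405, 201, 23, 18, 314), (416.0, 209.5))]
red side [((329, 116, 15, 27, 317), (335.8, 128.8)), ((327, 153, 13, 7, 43), (332.3, 156.3)), ((206, 248, 82, 73, 3061), (246.5, 282.7))]
orange top [((449, 265, 7, 13, 32), (451.2, 270.5)), ((460, 265, 28, 17, 387), (473.2, 272.9))]
orange side [((542, 1, 18, 50, 234), (553.3, 25.4)), ((288, 27, 210, 58, 884), (393.1, 55.9)), ((546, 42, 14, 22, 56), (554.0, 54.9)), ((522, 49, 7, 11, 31), (525.2, 53.8)), ((514, 57, 11, 18, 43), (518.4, 66.3)), ((506, 79, 11, 10, 27), (510.8, 84.8)), ((395, 108, 18, 26, 313), (403.5, 120.6)), ((391, 143, 13, 8, 48), (395.9, 147.3))]
yellow top [((367, 119, 14, 15, 163), (373.5, 126.1)), ((441, 135, 15, 14, 168), (447.9, 141.4)), ((262, 188, 15, 15, 174), (269.3, 195.1)), ((338, 191, 24, 23, 438), (349.5, 202.0)), ((267, 230, 16, 15, 182), (274.4, 237.0)), ((123, 235, 58, 58, 2623), (151.8, 263.8))]
yellow side [((290, 99, 12, 7, 68), (295.5, 101.9)), ((247, 128, 13, 8, 84), (252.7, 131.6)), ((292, 161, 22, 23, 418), (302.5, 171.7)), ((292, 185, 20, 7, 63), (301.5, 188.5)), ((250, 212, 16, 12, 152), (257.8, 217.5)), ((292, 225, 16, 13, 166), (299.4, 230.9)), ((209, 321, 93, 99, 4937), (255.6, 369.4))]
green top [((174, 243, 56, 57, 2491), (202.1, 271.1)), ((341, 246, 23, 20, 262), (352.2, 254.9))]
green side [((339, 179, 22, 29, 410), (348.6, 193.6)), ((252, 278, 86, 82, 2867), (298.5, 315.1))]
blue top [((132, 186, 58, 55, 2446), (160.6, 213.1)), ((443, 201, 18, 18, 209), (451.7, 209.3)), ((452, 223, 14, 7, 59), (458.8, 226.4))]
blue side [((343, 123, 11, 12, 110), (348.0, 128.4)), ((360, 125, 5, 11, 42), (361.8, 130.0)), ((160, 287, 89, 83, 3838), (204.1, 327.6))]
purple top [((392, 252, 17, 17, 186), (399.9, 259.8)), ((402, 274, 12, 7, 43), (407.6, 277.2))]
purple side [((363, 165, 15, 12, 164), (370.1, 170.3)), ((385, 166, 5, 12, 41), (387.1, 172.0))]
pink top []
pink side []
```

View pics/tcrop.png

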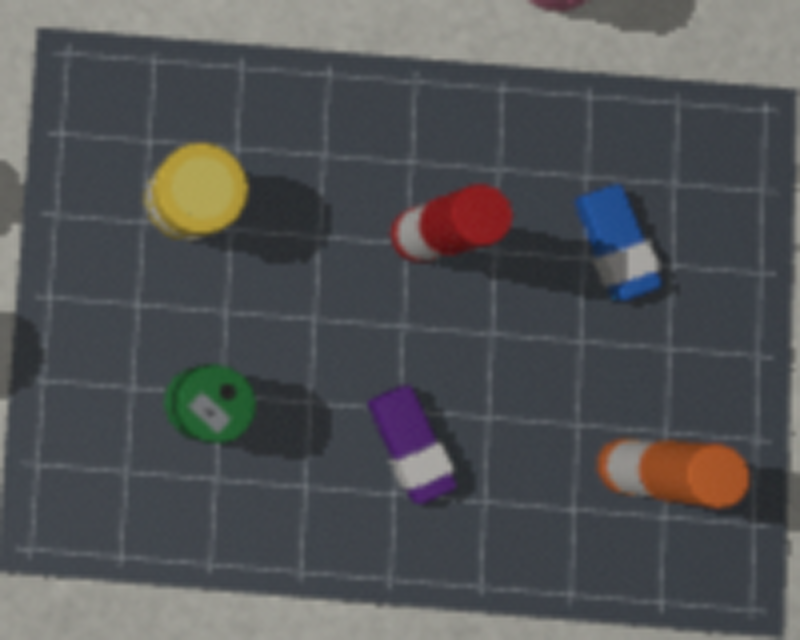

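View pics/scrop.png

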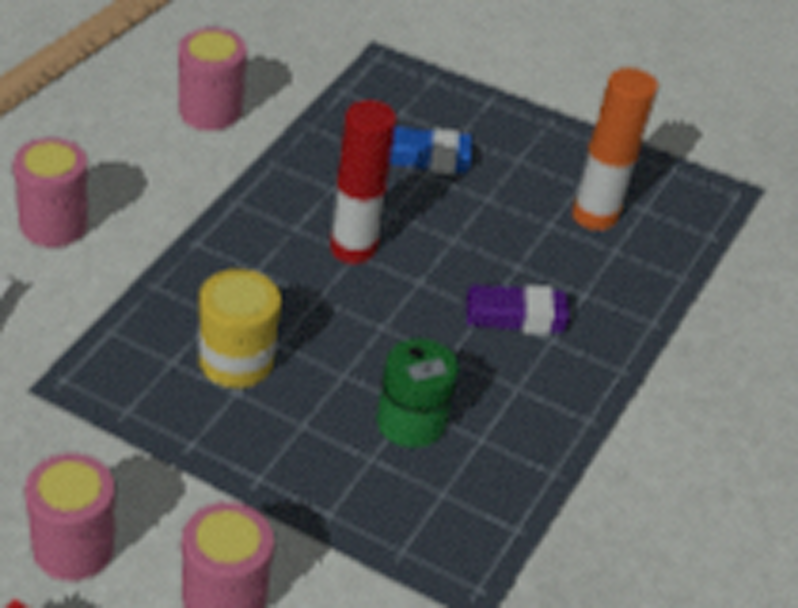

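View pics/bcrop.png

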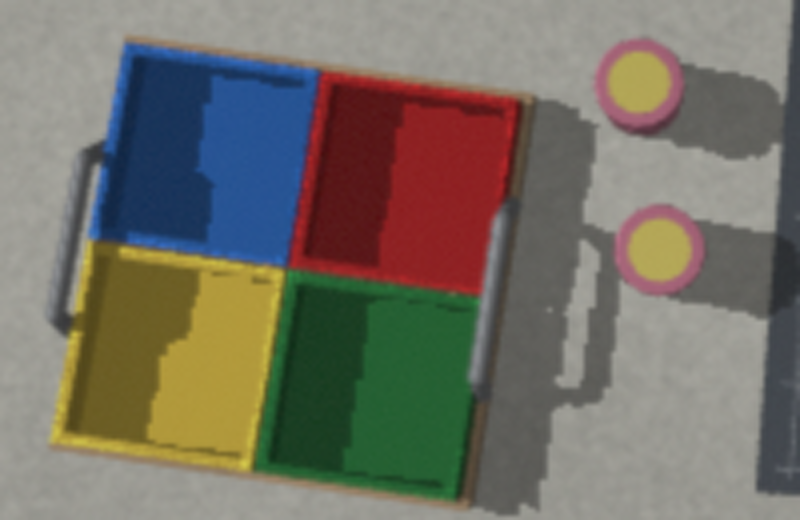

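```bash
python3 - <<'E'
from h import *
t=grab("top");s=grab("side")
b=t["bgr"]
np.set_printoptions(precision=4,suppress=True)
# tops by crop centres -> refine w/ side projection
def cc(x,y): return x/4+300-.375,y/4+155-.375
for nm,(u,v),z,zt in (("red",cc(482,215),.107,.105),("yel",cc(202,187),.056,.05),("grn",cc(214,402),.052,.05)):
    p=ray(t,u,v,z); print(nm,p,"side px",proj(s,p),"base",proj(s,[p[0],p[1],.002]))
# bins
m=mask(b,175,4)|mask(b,20,33)|mask(b,45,85)|mask(b,100,118)
m[:,:115]=0;m[:,250:]=0
for nm,a in dict(red=(175,4),yellow=(20,33),green=(45,85),blue=(100,118)).items():
    k=mask(b,*a,s=100,v=30);k[:,250:]=0
    c=max(cv2.findContours(k,0,1)[0],key=cv2.contourArea); w=np.array([ray(t,u,v,.038)[:2] for u,v in c[:,0].astype(float)],np.float32)
    (cx,cy),sz,an=cv2.minAreaRect(w); print(nm,cx,cy,sz,an)
k=mask(b,100,118,s=90,v=40); k[:,:430]=0
print(blobs(k)[0][:2])
c=np.vstack([x for x in cv2.findContours(k,0,1)[0] if cv2.contourArea(x)>15])
w=np.array([ray(t,u,v,.018)[:2] for u,v in c[:,0].astype(float)],np.float32); print(cv2.minAreaRect(w))
crop(b,430,190,480,240,12,"er.png")
for p in ((270,197),(275,238),(372,130),(444,145)): print(ray(t,*p,.055))
E
```

```text
red [ 0.5756 -0.2406  0.107 ] side px [338.1342 120.3645] base [333.2782 155.559 ]
yel [ 0.596 -0.115  0.056] side px [303.4565 168.0674] base [302.3265 185.3097]
grn [ 0.4863 -0.1194  0.052 ] side px [350.9707 185.9508] base [347.862  201.7204]
red 0.5596612691879272 0.1725059151649475 (0.10653186589479446, 0.10403923690319061) 81.54939270019531
yellow 0.47043052315711975 0.29420149326324463 (0.10580313205718994, 0.10547536611557007) 81.78790283203125
green 0.45518290996551514 0.18850421905517578 (0.10614797472953796, 0.10357848554849625) 81.51192474365234
blue 0.5752751231193542 0.2789168357849121 (0.10420346260070801, 0.10348478704690933) 81.61921691894531
((np.int32(443), np.int32(201), np.int32(18), np.int32(18), np.int32(222)), (np.float64(451.7), np.float64(209.3)))
((0.5700279474258423, -0.3429917097091675), (0.061712414026260376, 0.030317362397909164), 19.106210708618164)
[0.6057 0.0495 0.055 ]
[0.5215 0.0394 0.055 ]
[ 0.7466 -0.1643  0.055 ]
[ 0.714  -0.3137  0.055 ]
```

View pics/er.png

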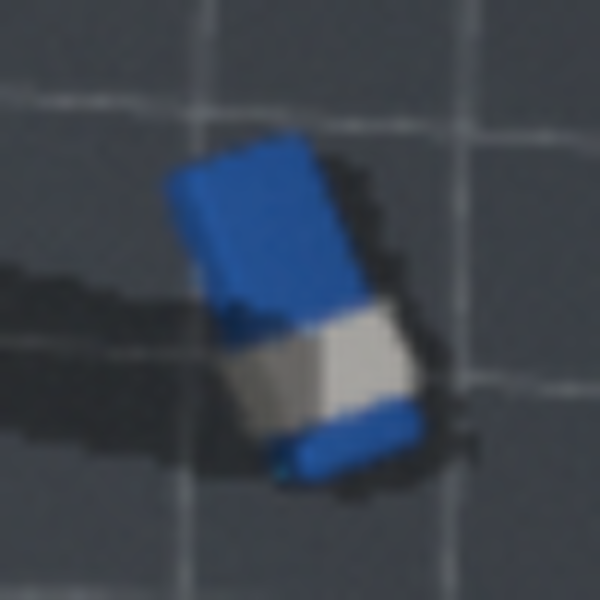

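```bash
cat > d.py <<'E'
import sys,numpy as np
from workcell import ctrl
def delta(p):
    s=ctrl.observe();R=np.array(s["ee_rot"]);d=np.array(p)-s["tcp_pos"]
    x=R[:,0]
    print("t%.1f"%s["time"],"tcp",np.round(s["tcp_pos"],4),"w%.1f"%(s["gripper_width"]*1e3),"F",np.round(s["ft_force"],1),"j",np.round(s["joints"],0))
    print("units",np.round(R.T@d/.03,2),"xang",round(float(np.degrees(np.arctan2(x[1],x[0]))),2),"tilt",np.round(R[2,:],3))
if __name__=="__main__": delta([float(a) for a in sys.argv[1:4]])
E
rm -f x
```

{"api": "jog_arm", "payload": {"steps": [[0, -1, 0, 0, 65], [0, -1, 0, -0.08, 65], [1, 0, 0, -0.078, 65], [1, 0, 0, 0, 65], [1, 0, 0, 0, 65]]}}

```text
time: 0.85
tcp_pos: [0.1644, 0.4828, 0.291]
ee_rot: [[-0.146, -0.0, 0.989], [-0.989, -0.0, -0.146], [0.0, -1.0, 0.0]]
ft_force: [-1.2, -0.0, 1.5]
gripper_width: 0.0649
```

```bash
python3 d.py .5756 -.2406 .15
```

```text
t0.8 tcp [0.1644 0.4828 0.291 ] w64.9 F [-1.2 -0.   1.5] j [  94.  -11.   -1.   -0. -100.  -12.]
units [21.85  4.71 17.08] xang -98.41 tilt [ 0. -1.  0.]
```

{"api": "jog_arm", "payload": {"steps": [[1, 0, 1, 0, 65], [1, 0, 1, 0, 65], [1, 0, 1, 0, 65], [1, 0, 1, 0, 65], [1, 0, 1, 0, 65]]}}

```text
time: 1.35
tcp_pos: [0.2916, 0.3119, 0.2916]
ee_rot: [[-0.146, 0.0, 0.989], [-0.989, 0.001, -0.146], [-0.001, -1.0, 0.0]]
ft_force: [0.1, 0.3, -0.3]
gripper_width: 0.0648
```

{"api": "jog_arm", "payload": {"steps": [[1, 0, 1, 0, 65], [1, 0, 1, 0, 65], [1, 0, 1, 0, 65], [1, 0, 1, 0, 65], [1, 0, 1, 0, 65]]}}

```text
time: 1.85
tcp_pos: [0.4181, 0.1415, 0.2916]
ee_rot: [[-0.146, 0.001, 0.989], [-0.989, 0.001, -0.146], [-0.001, -1.0, 0.001]]
ft_force: [0.5, 0.9, -0.6]
gripper_width: 0.0652
```

{"api": "jog_arm", "payload": {"steps": [[1, 0, 0.8, 0, 65], [1, 0, 0.8, 0, 65], [1, 0, 0.8, 0, 65], [1, 0, 0.8, 0, 65], [1, 0, 0.8, 0, 65]]}}

```text
time: 2.35
tcp_pos: [0.5148, -0.0245, 0.2915]
ee_rot: [[-0.146, 0.0, 0.989], [-0.989, 0.0, -0.146], [-0.0, -1.0, 0.0]]
ft_force: [0.8, 0.4, 0.3]
gripper_width: 0.0648
```

```bash
python3 d.py .5756 -.2406 .15
```

```text
t2.4 tcp [ 0.5148 -0.0245  0.2915] w64.8 F [0.8 0.4 0.3] j [ 20. -10.  -0.   0. -99.  62.]
units [6.83 4.72 3.06] xang -98.42 tilt [-0. -1.  0.]
```

{"api": "jog_arm", "payload": {"steps": [[1, 0, 0.5, 0, 65], [1, 0.5, 0.5, 0, 65], [1, 0.5, 0.5, 0, 65], [1, 0.5, 0.5, 0, 65], [1, 0.5, 0.5, 0, 65]]}}

```text
time: 2.85
tcp_pos: [0.5667, -0.1836, 0.2307]
ee_rot: [[-0.146, 0.0, 0.989], [-0.989, -0.0, -0.146], [-0.0, -1.0, 0.0]]
ft_force: [1.0, -0.3, -0.8]
gripper_width: 0.0651
```

{"api": "jog_arm", "payload": {"steps": [[0.8, 0, 0, 0, 65], [0, 0, 0, 0, 65], [0, 0, 0, 0, 65]]}}

```text
time: 3.15
tcp_pos: [0.5629, -0.2063, 0.2313]
ee_rot: [[-0.147, -0.0, 0.989], [-0.989, -0.0, -0.147], [0.0, -1.0, -0.0]]
ft_force: [-0.0, 0.4, -0.2]
gripper_width: 0.0651
```

```bash
python3 d.py .5756 -.2406 .15; python3 - <<'E'
from h import *
w=grab("wrist");cv2.imwrite("pics/w1.png",w["bgr"])
print(proj(w,[.5756,-.2406,.107]),proj(w,[.5756,-.2406,.002]))
E
```

```text
t3.1 tcp [ 0.5629 -0.2063  0.2313] w65.1 F [-0.   0.4 -0.2] j [ -1.   2.   5.   0. -93.  83.]
units [1.07 2.71 0.59] xang -98.48 tilt [ 0. -1. -0.]
[315.31626986 184.04648299] [306.01296269 166.38288973]
```

View pics/w1.png

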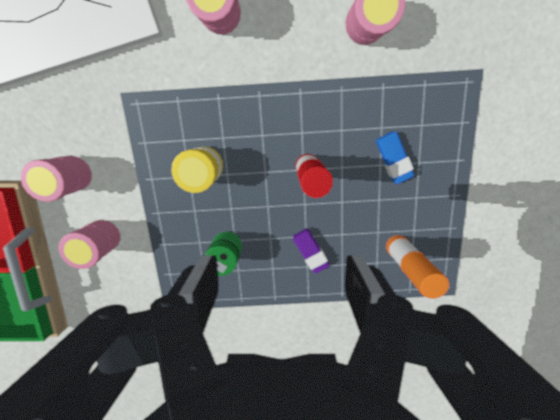

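```bash
python3 - <<'E'
from h import *
w=grab("wrist"); b=w["bgr"]
crop(b,150,110,440,280,2.7,"w1c.png")
for n,p in dict(red=[.5756,-.2406,.107],yel=[.596,-.115,.056],grn=[.4863,-.1194,.052],blu=[.570,-.343,.018]).items():
    print(n,(proj(w,p)-[150,110])*2.7)
E
```

```text
red [448.18554638 200.22682613]
yel [113.60182719 169.14863995]
grn [183.92853551 410.38172399]
blu [658.30596582 136.55000346]
```

View pics/w1c.png

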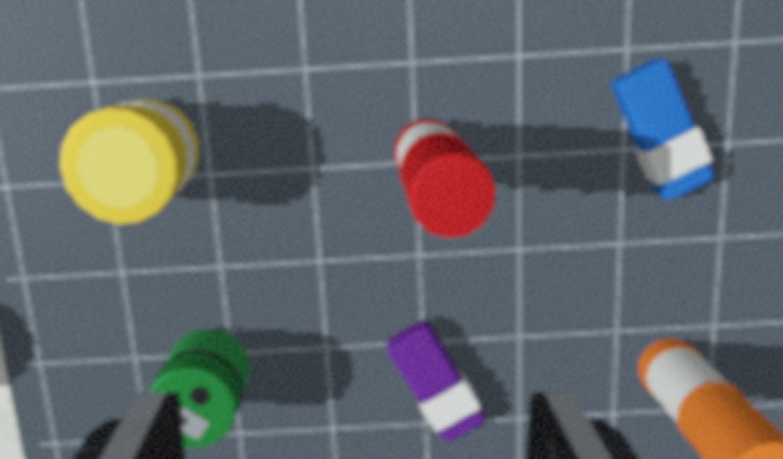

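{"api": "jog_arm", "payload": {"steps": [[0.6, 0.6, 0.35, 0, 60], [0.5, 1, 0.25, 0, 60], [0, 0.7, 0, 0, 60], [0, 0, 0, 0, 60], [0, 0, 0, 0, 60]]}}

```text
time: 3.75
tcp_pos: [0.5763, -0.2407, 0.1635]
ee_rot: [[-0.145, 0.001, 0.989], [-0.989, -0.001, -0.145], [0.001, -1.0, 0.001]]
ft_force: [0.0, 0.8, -0.1]
gripper_width: 0.0602
```

```bash
python3 d.py .577 -.242 .05; python3 - <<'E'
from h import *
w=grab("wrist");cv2.imwrite("pics/w2.png",w["bgr"])
E
```

```text
t3.8 tcp [ 0.5763 -0.2407  0.1635] w60.2 F [ 0.   0.8 -0.1] j [ -4.   6.   2.   0. -86.  86.]
units [0.04 3.78 0.03] xang -98.34 tilt [ 0.001 -1.     0.001]
```

View pics/w2.png

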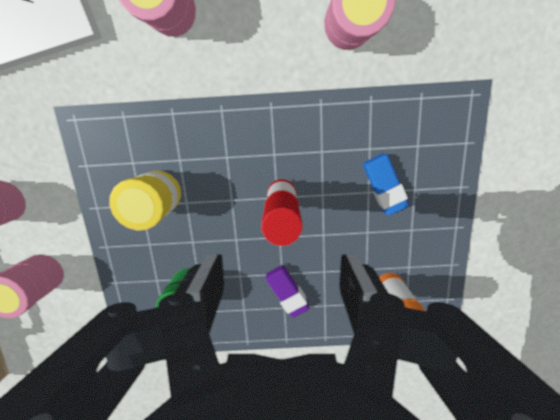

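{"api": "jog_arm", "payload": {"steps": [[0, 0.9, 0, 0, 60], [0, 0.9, 0, 0, 60], [0, 0.9, 0, 0, 60], [0, 0.9, 0, 0, 60], [0, 0.2, 0, 0, 60]]}}

```text
time: 4.3
tcp_pos: [0.5752, -0.2404, 0.0468]
ee_rot: [[-0.146, -0.002, 0.989], [-0.989, 0.001, -0.146], [-0.001, -1.0, -0.002]]
ft_force: [0.2, 0.5, -0.1]
gripper_width: 0.06
```

{"api": "jog_arm", "payload": {"steps": [[0, 0, 0, 0, 60], [0, 0, 0, 0, 20], [0, 0, 0, 0, 20], [0, 0, 0, 0, 20], [0, 0, 0, 0, 20]], "squeeze": 30}}

```text
time: 4.8
tcp_pos: [0.5772, -0.2414, 0.0508]
ee_rot: [[-0.146, 0.004, 0.989], [-0.989, -0.001, -0.146], [0.001, -1.0, 0.004]]
ft_force: [0.3, 1.5, 6.8]
gripper_width: 0.0291
```

```bash
python3 d.py .577 -.242 .05; python3 - <<'E'
from h import *
w=grab("side");crop(w["bgr"],240,20,520,230,2.8,"s2.png")
E
```

```text
t4.8 tcp [ 0.5772 -0.2414  0.0508] w29.1 F [0.3 1.5 6.8] j [ -4.   9.  -7.   0. -74.  86.]
units [ 0.02  0.03 -0.01] xang -98.39 tilt [ 0.001 -1.     0.004]
```

View pics/s2.png

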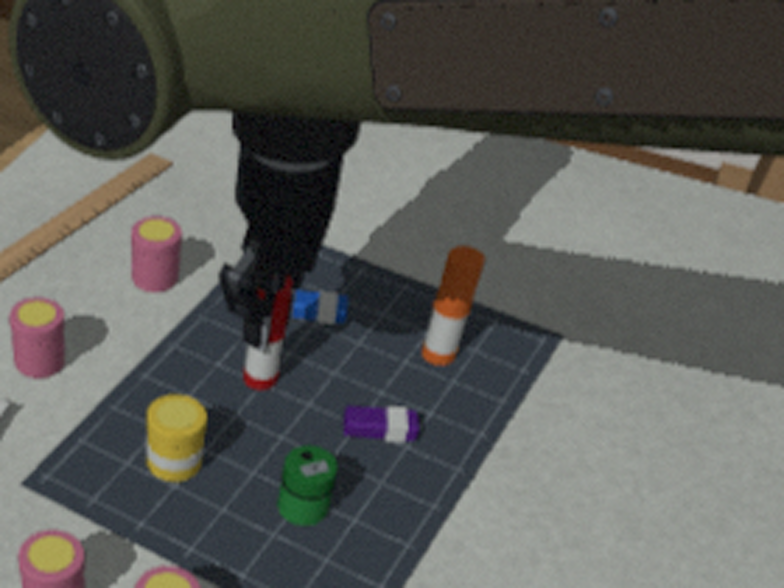

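{"api": "jog_arm", "payload": {"steps": [[0, -0.5, 0, 0, 20], [0, -1, 0, 0, 20], [0, -1, 0, 0, 20], [0, -1, 0, 0, 20], [-0.5, 0, 0, 0, 20]]}}

```text
time: 5.35
tcp_pos: [0.5798, -0.2283, 0.1602]
ee_rot: [[-0.148, 0.008, 0.989], [-0.989, -0.003, -0.148], [0.002, -1.0, 0.009]]
ft_force: [0.4, 0.4, 0.4]
gripper_width: 0.0292
```

```bash
python3 d.py .56 .173 .056;
```

```text
t5.3 tcp [ 0.5798 -0.2283  0.1602] w29.2 F [0.4 0.4 0.4] j [ -3.   6.   1.   0. -85.  84.]
units [-13.14   3.42  -2.66] xang -98.51 tilt [ 0.002 -1.     0.009]
```

{"api": "jog_arm", "payload": {"steps": [[-0.8, 0, -0.2, 0, 20], [-0.9, 0, -0.2, 0, 20], [-1, 0, -0.2, 0, 20], [-1, 0, -0.2, 0, 20], [-1, 0, -0.2, 0, 20]]}}

```text
time: 5.85
tcp_pos: [0.5687, -0.0812, 0.1537]
ee_rot: [[-0.146, -0.0, 0.989], [-0.989, 0.0, -0.146], [-0.0, -1.0, -0.0]]
ft_force: [1.1, -0.1, -0.3]
gripper_width: 0.0292
```

{"api": "jog_arm", "payload": {"steps": [[-1, 0, -0.2, 0, 20], [-1, 0, -0.2, 0, 20], [-1, 0, -0.2, 0, 20], [-1, 0, -0.2, 0, 20], [-1, 0, -0.2, 0, 20]]}}

```text
time: 6.35
tcp_pos: [0.5609, 0.0716, 0.1538]
ee_rot: [[-0.146, 0.0, 0.989], [-0.989, 0.0, -0.146], [-0.0, -1.0, 0.0]]
ft_force: [1.0, 0.0, -0.7]
gripper_width: 0.0295
```

{"api": "jog_arm", "payload": {"steps": [[-1, 0, -0.2, 0, 20], [-0.8, 0, -0.2, 0, 20], [-0.5, 0, -0.1, 0, 20], [0, 0, 0, 0, 20], [0, 0, 0, 0, 20]]}}

```text
time: 6.85
tcp_pos: [0.5565, 0.1405, 0.1534]
ee_rot: [[-0.146, -0.0, 0.989], [-0.989, -0.0, -0.146], [0.0, -1.0, -0.0]]
ft_force: [0.6, 0.3, -1.2]
gripper_width: 0.0292
```

```bash
python3 d.py .56 .173 .056; python3 - <<'E'
from h import *
w=grab("wrist");cv2.imwrite("pics/w3.png",w["bgr"])
w=grab("side");crop(w["bgr"],120,120,400,330,2.8,"s3.png")
E
```

```text
t6.8 tcp [0.5565 0.1405 0.1534] w29.2 F [ 0.6  0.3 -1.2] j [ 34.  -1.  -7.   0. -84.  47.]
units [-1.09  3.25 -0.04] xang -98.39 tilt [ 0. -1. -0.]
```

View pics/w3.png

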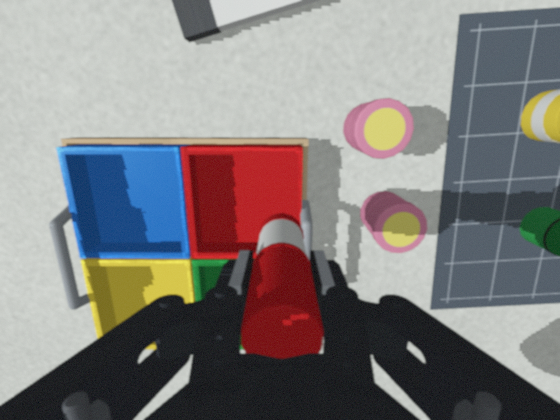

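View pics/s3.png

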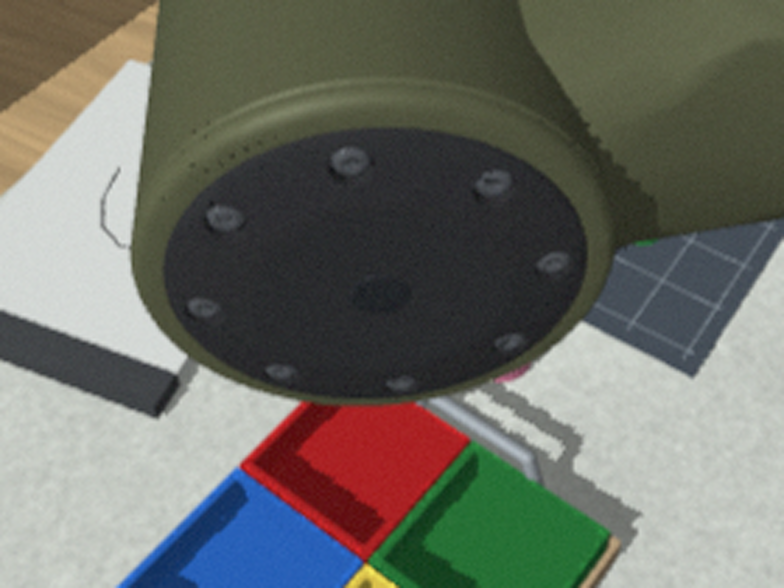

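{"api": "jog_arm", "payload": {"steps": [[-0.6, 0, 0, 0, 20], [-0.5, 0, 0, 0, 20], [0, 0.9, 0, 0, 20], [0, 1, 0, 0, 20], [0, 0.9, 0, 0, 20]]}}

```text
time: 7.45
tcp_pos: [0.5614, 0.174, 0.0679]
ee_rot: [[-0.146, -0.0, 0.989], [-0.989, 0.0, -0.146], [0.0, -1.0, -0.0]]
ft_force: [0.4, -0.8, -0.1]
gripper_width: 0.0293
```

{"api": "jog_arm", "payload": {"steps": [[0, 0.2, 0, 0, 20], [0, 0.1, 0, 0, 20], [0, 0, 0, 0, 20]]}}

```text
time: 7.75
tcp_pos: [0.5621, 0.1737, 0.0615]
ee_rot: [[-0.146, 0.001, 0.989], [-0.989, 0.0, -0.146], [-0.0, -1.0, 0.001]]
ft_force: [0.4, -0.7, -1.7]
gripper_width: 0.0293
```

```bash
python3 d.py .56 .173 .056
```

```text
t7.8 tcp [0.5621 0.1737 0.0615] w29.3 F [ 0.4 -0.7 -1.7] j [ 37.   3. -12.   0. -75.  45.]
units [ 0.03  0.18 -0.07] xang -98.4 tilt [-0.    -1.     0.001]
```

{"api": "jog_arm", "payload": {"steps": [[0, 0.06, 0, 0, 20], [0, 0.05, 0, 0, 20], [0, 0.05, 0, 0, 20], [0, 0.03, 0, 0, 20], [0, 0, 0, 0, 20]]}}

```text
time: 8.25
tcp_pos: [0.5619, 0.1735, 0.0558]
ee_rot: [[-0.146, 0.001, 0.989], [-0.989, 0.0, -0.146], [-0.0, -1.0, 0.001]]
ft_force: [-1.7, 0.2, 4.6]
gripper_width: 0.029
```

```bash
python3 d.py .56 .173 .056
```

```text
t8.2 tcp [0.5619 0.1735 0.0558] w29.0 F [-1.7  0.2  4.6] j [ 37.   3. -13.   0. -74.  45.]
units [ 0.03 -0.01 -0.06] xang -98.39 tilt [-0.    -1.     0.001]
```

{"api": "jog_arm", "payload": {"steps": [[0, 0, 0, 0, 45], [0, 0, 0, 0, 50], [0, 0, 0, 0, 50], [0, -0.3, 0, 0, 50], [0, -0.8, 0, 0, 50]]}}

```text
time: 8.75
tcp_pos: [0.5601, 0.1727, 0.0857]
ee_rot: [[-0.146, -0.004, 0.989], [-0.989, -0.002, -0.146], [0.003, -1.0, -0.004]]
ft_force: [0.8, 0.6, -0.1]
gripper_width: 0.0499
```

{"api": "jog_arm", "payload": {"steps": [[0, -1, 0, 0, 50], [0, -1, 0, 0, 55], [0, -0.5, 0, 0, 60], [1, 0, 0, 0, 65], [1, 0, 0.2, 0, 65]]}}

```text
time: 9.25
tcp_pos: [0.5583, 0.1132, 0.1631]
ee_rot: [[-0.144, 0.0, 0.99], [-0.99, 0.001, -0.144], [-0.001, -1.0, 0.0]]
ft_force: [0.6, -0.2, 0.1]
gripper_width: 0.065
```

```bash
python3 d.py .597 -.117 .1; python3 - <<'E'
from h import *
w=grab("wrist");cv2.imwrite("pics/w4.png",w["bgr"])
E
```

```text
t9.2 tcp [0.5583 0.1132 0.1631] w65.0 F [ 0.6 -0.2  0.1] j [ 32.  -2.  -7.  -0. -85.  50.]
units [7.41 2.1  2.38] xang -98.3 tilt [-0.001 -1.     0.   ]
```

View pics/w4.png

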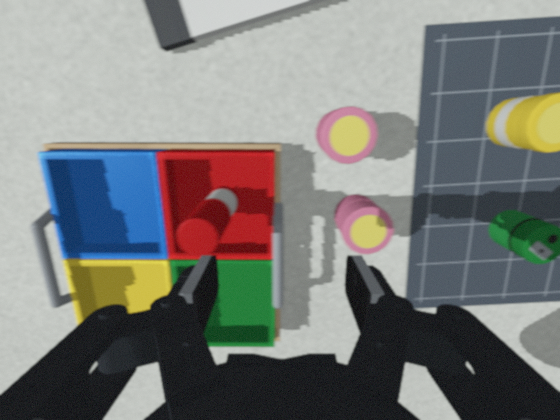

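{"api": "jog_arm", "payload": {"steps": [[1, 0, 0.3, 0, 65], [1, 0, 0.4, 0, 65], [1, 0, 0.4, 0, 65], [1, 0, 0.4, 0, 65], [1, 0, 0.4, 0, 65]]}}

```text
time: 9.8
tcp_pos: [0.593, -0.0449, 0.1623]
ee_rot: [[-0.146, -0.001, 0.989], [-0.989, 0.0, -0.146], [0.0, -1.0, -0.001]]
ft_force: [0.9, 0.3, -0.1]
gripper_width: 0.065
```

{"api": "jog_arm", "payload": {"steps": [[1, 0, 0.4, 0, 65], [0.7, 0, 0, 0, 65], [0, 0.8, 0, 0, 65], [0, 0.8, 0, 0, 65], [0, 0, 0, 0, 65]]}}

```text
time: 10.3
tcp_pos: [0.5952, -0.0959, 0.1102]
ee_rot: [[-0.147, -0.007, 0.989], [-0.989, 0.001, -0.147], [0.001, -1.0, -0.007]]
ft_force: [-0.2, 0.7, -1.3]
gripper_width: 0.065
```

```bash
python3 d.py .597 -.117 .03; python3 - <<'E'
from h import *
w=grab("wrist");cv2.imwrite("pics/w5.png",w["bgr"])
print(proj(w,[.597,-.117,.056]))
E
```

```text
t10.3 tcp [ 0.5952 -0.0959  0.1102] w65.0 F [-0.2  0.7 -1.3] j [ 10.   4.  -6.  -0. -80.  72.]
units [0.69 2.67 0.18] xang -98.46 tilt [ 0.001 -1.    -0.007]
[309.46100246 222.56102669]
```

View pics/w5.png

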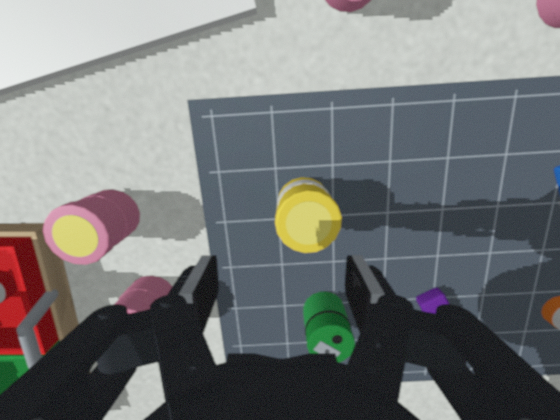

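{"api": "jog_arm", "payload": {"steps": [[0.5, 0, 0.1, 0, 68], [0.2, 0, 0.1, 0, 68], [0, 0.4, 0, 0, 68], [0, 0, 0, 0, 68]]}}

```text
time: 10.75
tcp_pos: [0.5995, -0.1174, 0.1008]
ee_rot: [[-0.147, -0.002, 0.989], [-0.989, 0.001, -0.147], [-0.0, -1.0, -0.002]]
ft_force: [-0.5, -0.3, -1.0]
gripper_width: 0.068
```

```bash
python3 d.py .597 -.117 .01
```

```text
t10.8 tcp [ 0.5995 -0.1174  0.1008] w68.0 F [-0.5 -0.3 -1. ] j [  8.   5.  -5.  -0. -79.  74.]
units [-0.    3.03 -0.08] xang -98.46 tilt [-0.    -1.    -0.002]
```

{"api": "jog_arm", "payload": {"steps": [[0, 0.7, -0.08, 0, 68], [0, 0.7, 0, 0, 68], [0, 0.7, 0, 0, 68], [0, 0.6, 0, 0, 68], [0, 0.3, 0, 0, 68]]}}

```text
time: 11.25
tcp_pos: [0.5968, -0.1168, 0.0105]
ee_rot: [[-0.146, -0.003, 0.989], [-0.989, 0.0, -0.146], [0.0, -1.0, -0.003]]
ft_force: [0.1, 0.1, 0.4]
gripper_width: 0.0685
```

{"api": "jog_arm", "payload": {"steps": [[0, 0, 0, 0, 68], [0, 0, 0, 0, 55], [0, 0, 0, 0, 38], [0, 0, 0, 0, 38], [0, 0, 0, 0, 38]], "squeeze": 30}}

```text
time: 11.75
tcp_pos: [0.5989, -0.1171, 0.0142]
ee_rot: [[-0.146, 0.003, 0.989], [-0.989, -0.0, -0.146], [-0.0, -1.0, 0.003]]
ft_force: [-0.1, 1.0, 4.8]
gripper_width: 0.0464
```

```bash
python3 d.py .597 -.117 .01; python3 - <<'E'
from h import *
w=grab("side");crop(w["bgr"],240,20,520,230,2.8,"s5.png")
E
```

```text
t11.8 tcp [ 0.5989 -0.1171  0.0142] w46.4 F [-0.1  1.   4.8] j [  8.   8. -12.   0. -70.  74.]
units [ 0.01  0.14 -0.06] xang -98.39 tilt [-0.    -1.     0.003]
```

View pics/s5.png

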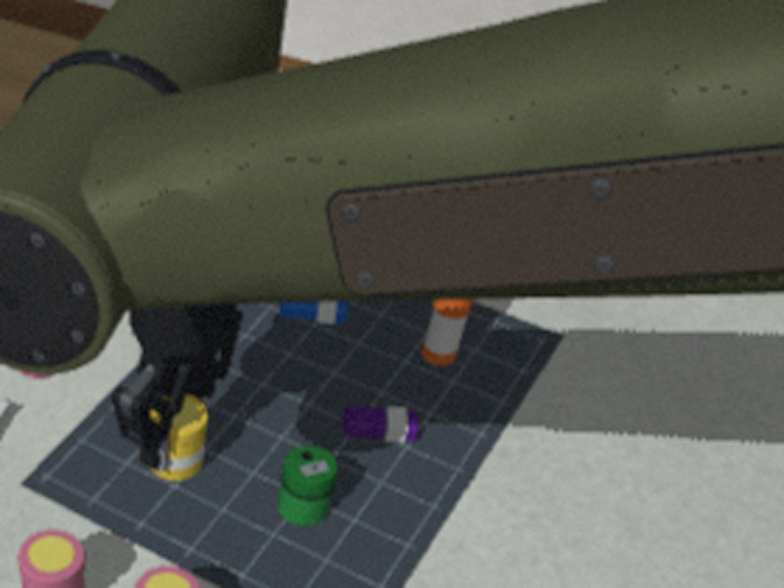

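{"api": "jog_arm", "payload": {"steps": [[0, -0.3, 0, 0, 38], [0, -0.6, 0, 0, 38], [0, -0.8, 0, 0, 38], [0, -0.8, 0, 0, 38], [0, -0.8, 0, 0, 38]]}}

```text
time: 12.3
tcp_pos: [0.5974, -0.1171, 0.1124]
ee_rot: [[-0.146, -0.001, 0.989], [-0.989, 0.0, -0.146], [0.0, -1.0, -0.001]]
ft_force: [0.6, 0.1, -1.5]
gripper_width: 0.0461
```

{"api": "jog_arm", "payload": {"steps": [[0, -0.6, 0, 0, 38], [0, -0.2, 0, 0, 38], [0, 0, 0, 0, 38]]}}

```text
time: 12.6
tcp_pos: [0.5981, -0.1171, 0.1362]
ee_rot: [[-0.146, 0.001, 0.989], [-0.989, 0.0, -0.146], [-0.0, -1.0, 0.001]]
ft_force: [-0.5, 0.5, -1.2]
gripper_width: 0.0461
```

```bash
python3 d.py .4705 .2937 .13; python3 - <<'E'
from h import *
w=grab("side");crop(w["bgr"],240,20,520,230,2.8,"s6.png")
w=grab("wrist");cv2.imwrite("pics/w6.png",w["bgr"])
E
```

```text
t12.6 tcp [ 0.5981 -0.1171  0.1362] w46.1 F [-0.5  0.5 -1.2] j [  8.   4.  -3.  -0. -83.  74.]
units [-12.92   0.21  -6.21] xang -98.42 tilt [-0.    -1.     0.001]
```

View pics/s6.png

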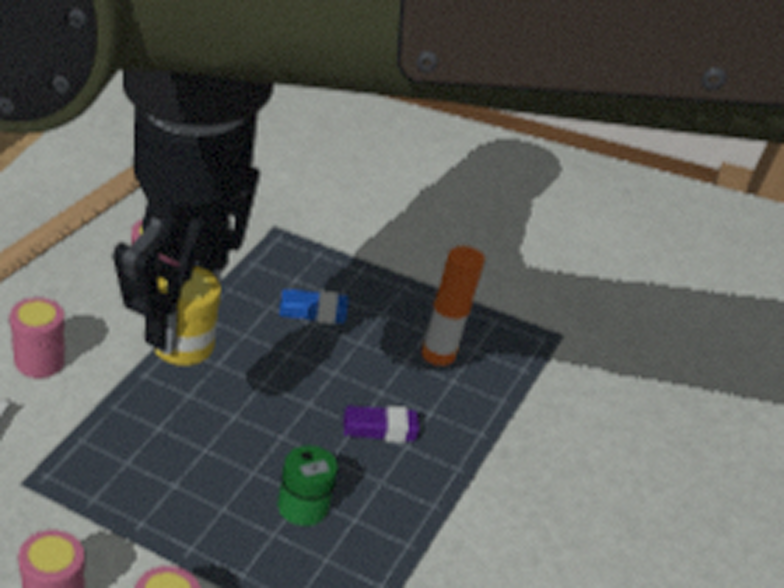

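View pics/w6.png

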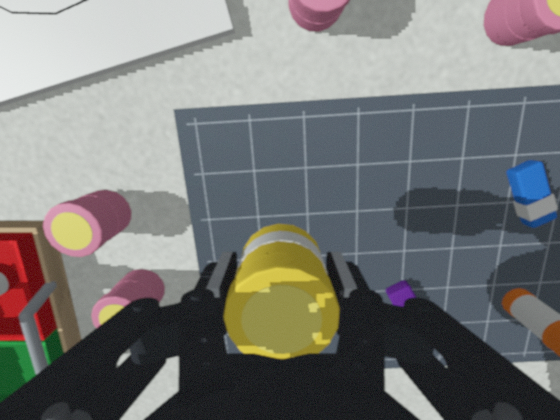

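{"api": "jog_arm", "payload": {"steps": [[-0.4, 0, -0.4, 0, 38], [-0.7, 0, -0.7, 0, 38], [-0.8, 0, -0.8, 0, 38], [-0.8, 0, -0.8, 0, 38], [-0.8, 0, -0.8, 0, 38]]}}

```text
time: 13.2
tcp_pos: [0.5078, 0.0028, 0.1338]
ee_rot: [[-0.147, -0.003, 0.989], [-0.989, -0.001, -0.147], [0.001, -1.0, -0.003]]
ft_force: [1.0, 1.1, -1.0]
gripper_width: 0.0459
```

{"api": "jog_arm", "payload": {"steps": [[-0.8, 0, -0.8, 0, 38], [-0.8, 0, -0.8, 0, 38], [-0.8, 0, -0.6, 0, 38], [-0.9, 0, -0.4, 0, 38], [-0.9, 0, 0, 0, 38]]}}

```text
time: 13.7
tcp_pos: [0.4492, 0.1392, 0.1347]
ee_rot: [[-0.145, -0.001, 0.989], [-0.989, -0.0, -0.145], [0.0, -1.0, -0.001]]
ft_force: [0.5, 0.7, -0.6]
gripper_width: 0.0461
```

{"api": "jog_arm", "payload": {"steps": [[-0.9, 0, 0, 0, 38], [-0.9, 0, 0, 0, 38], [-0.9, 0, 0, 0, 38], [-0.8, 0, 0, 0, 38], [-0.4, 0, 0, 0, 38]]}}

```text
time: 14.2
tcp_pos: [0.4672, 0.255, 0.1337]
ee_rot: [[-0.145, -0.002, 0.989], [-0.989, -0.002, -0.145], [0.002, -1.0, -0.002]]
ft_force: [-0.3, -0.2, -1.0]
gripper_width: 0.0463
```

{"api": "jog_arm", "payload": {"steps": [[-0.4, 0, 0, 0, 38], [0, 0, 0, 0, 38], [0, 0, 0, 0, 38]]}}

```text
time: 14.5
tcp_pos: [0.4694, 0.2653, 0.1352]
ee_rot: [[-0.146, -0.001, 0.989], [-0.989, -0.001, -0.146], [0.001, -1.0, -0.0]]
ft_force: [1.2, -0.0, -0.8]
gripper_width: 0.0462
```

```bash
python3 d.py .4705 .2937 .021
```

```text
t14.5 tcp [0.4694 0.2653 0.1352] w46.2 F [ 1.2 -0.  -0.8] j [ 51.  -6. -14.   0. -83.  31.]
units [-0.94  3.81 -0.1 ] xang -98.42 tilt [ 0.001 -1.    -0.   ]
```

{"api": "jog_arm", "payload": {"steps": [[-0.5, 0, -0.1, 0, 38], [-0.4, 0, 0, 0, 38], [0, 0.3, 0, 0, 38], [0, 0, 0, 0, 38], [0, 0, 0, 0, 38]]}}

```text
time: 15.0
tcp_pos: [0.4704, 0.2926, 0.1261]
ee_rot: [[-0.146, -0.001, 0.989], [-0.989, -0.001, -0.146], [0.001, -1.0, -0.001]]
ft_force: [0.3, 0.4, -0.1]
gripper_width: 0.0458
```

```bash
python3 d.py .4705 .2937 .0192; python3 - <<'E'
from h import *
w=grab("wrist");cv2.imwrite("pics/w7.png",w["bgr"])
E
```

```text
t15.0 tcp [0.4704 0.2926 0.1261] w45.8 F [ 0.3  0.4 -0.1] j [ 53.  -4. -12.   0. -82.  29.]
units [-0.04  3.56  0.  ] xang -98.41 tilt [ 0.001 -1.    -0.001]
```

View pics/w7.png

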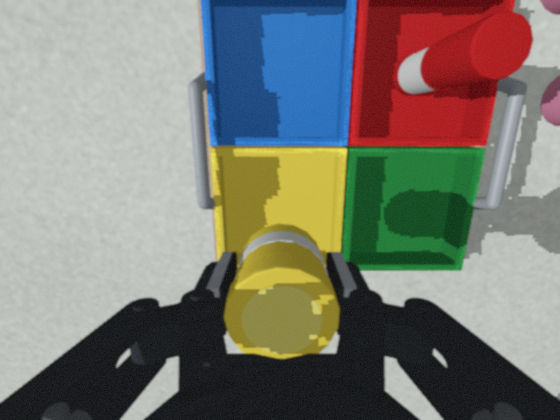

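{"api": "jog_arm", "payload": {"steps": [[0, 0.7, 0, 0, 38], [0, 0.8, 0, 0, 38], [0, 0.8, 0, 0, 38], [0, 0.5, 0, 0, 38], [0, 0.3, 0, 0, 38]]}}

```text
time: 15.55
tcp_pos: [0.4703, 0.2924, 0.0325]
ee_rot: [[-0.146, -0.001, 0.989], [-0.989, -0.001, -0.146], [0.001, -1.0, -0.001]]
ft_force: [-0.4, -0.2, -1.0]
gripper_width: 0.0462
```

{"api": "jog_arm", "payload": {"steps": [[0, 0.1, 0, 0, 38], [0, 0.1, 0, 0, 38], [0, 0, 0, 0, 38]]}}

```text
time: 15.85
tcp_pos: [0.4709, 0.2932, 0.0282]
ee_rot: [[-0.146, 0.001, 0.989], [-0.989, 0.001, -0.146], [-0.001, -1.0, 0.001]]
ft_force: [0.8, -0.7, -0.5]
gripper_width: 0.0458
```

```bash
python3 d.py .4705 .2937 .0192
```

```text
t15.8 tcp [0.4709 0.2932 0.0282] w45.8 F [ 0.8 -0.7 -0.5] j [ 53.  -0. -19.   0. -71.  29.]
units [-0.02  0.3  -0.01] xang -98.41 tilt [-0.001 -1.     0.001]
```

{"api": "jog_arm", "payload": {"steps": [[0, 0.1, 0, 0, 38], [0, 0.08, 0, 0, 38], [0, 0.05, 0, 0, 38], [0, 0.05, 0, 0, 38], [0, 0, 0, 0, 38]]}}

```text
time: 16.35
tcp_pos: [0.4706, 0.2929, 0.0193]
ee_rot: [[-0.146, 0.0, 0.989], [-0.989, -0.0, -0.146], [0.0, -1.0, 0.0]]
ft_force: [0.2, 0.2, -1.1]
gripper_width: 0.0462
```

```bash
python3 d.py .4705 .2937 .0192
```

```text
t16.4 tcp [0.4706 0.2929 0.0193] w46.2 F [ 0.2  0.2 -1.1] j [ 53.  -0. -20.   0. -70.  29.]
units [-0.02  0.   -0.01] xang -98.4 tilt [ 0. -1.  0.]
```

Not in contact yet; creep on.

{"api": "jog_arm", "payload": {"steps": [[0, 0.03, 0, 0, 38], [0, 0.03, 0, 0, 38], [0, 0, 0, 0, 38]]}}

```text
time: 16.65
tcp_pos: [0.471, 0.293, 0.0192]
ee_rot: [[-0.146, 0.001, 0.989], [-0.989, -0.0, -0.146], [-0.0, -1.0, 0.001]]
ft_force: [-4.3, -2.5, 8.9]
gripper_width: 0.0458
```

{"api": "jog_arm", "payload": {"steps": [[0, 0.03, 0, 0, 38], [0, 0.03, 0, 0, 38], [0, 0, 0, 0, 38]]}}

```text
time: 16.95
tcp_pos: [0.4714, 0.293, 0.0192]
ee_rot: [[-0.145, 0.002, 0.989], [-0.989, -0.0, -0.145], [-0.0, -1.0, 0.002]]
ft_force: [-8.1, -4.5, 17.5]
gripper_width: 0.0461
```

{"api": "jog_arm", "payload": {"steps": [[0, -0.05, 0, 0, 38], [0, -0.04, 0, 0, 38], [0, 0, 0, 0, 38]]}}

```text
time: 17.25
tcp_pos: [0.4708, 0.293, 0.0192]
ee_rot: [[-0.146, 0.001, 0.989], [-0.989, 0.0, -0.146], [-0.0, -1.0, 0.001]]
ft_force: [-3.1, -1.1, 6.2]
gripper_width: 0.0463
```

{"api": "jog_arm", "payload": {"steps": [[0, 0, 0, 0, 50], [0, 0, 0, 0, 56], [0, 0, 0, 0, 56]]}}

```text
time: 17.55
tcp_pos: [0.4705, 0.2928, 0.0178]
ee_rot: [[-0.146, -0.0, 0.989], [-0.989, -0.0, -0.146], [0.0, -1.0, -0.0]]
ft_force: [-0.3, 0.5, 0.1]
gripper_width: 0.0561
```

```bash
python3 d.py .4705 .2937 .0192; python3 - <<'E'
from h import *
w=grab("wrist");cv2.imwrite("pics/w8.png",w["bgr"])
E
```

```text
t17.6 tcp [0.4705 0.2928 0.0178] w56.1 F [-0.3  0.5  0.1] j [ 53.   0. -20.  -0. -70.  29.]
units [-0.03 -0.05 -0.  ] xang -98.41 tilt [ 0. -1. -0.]
```

View pics/w8.png

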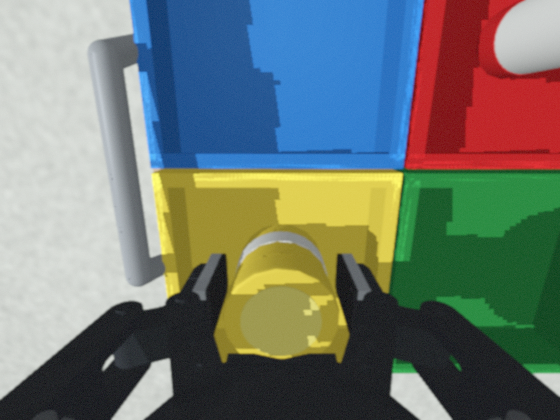

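Released, pot upright. Lift straight up and go to the sharpener.

{"api": "jog_arm", "payload": {"steps": [[0, -0.3, 0, 0, 56], [0, -0.8, 0, 0, 56], [0, -1, 0, 0, 56], [0, -1, 0, 0, 60], [0, -1, 0, 0, 65]]}}

```text
time: 18.1
tcp_pos: [0.4706, 0.2928, 0.1433]
ee_rot: [[-0.146, 0.001, 0.989], [-0.989, 0.0, -0.146], [-0.0, -1.0, 0.001]]
ft_force: [0.5, -0.1, -0.2]
gripper_width: 0.0649
```

{"api": "jog_arm", "payload": {"steps": [[0.8, 0, -0.1, 0, 65], [1, 0, -0.1, 0, 65], [1, 0, -0.1, 0, 65], [1, 0, -0.1, 0, 65], [1, 0, -0.1, 0, 65]]}}

```text
time: 18.6
tcp_pos: [0.4343, 0.1516, 0.142]
ee_rot: [[-0.146, 0.001, 0.989], [-0.989, 0.0, -0.146], [-0.0, -1.0, 0.001]]
ft_force: [0.6, -0.3, 0.1]
gripper_width: 0.0653
```

```bash
python3 d.py .4865 -.122 .1; python3 - <<'E'
from h import *
w=grab("wrist");cv2.imwrite("pics/w9.png",w["bgr"])
E
```

```text
t18.6 tcp [0.4343 0.1516 0.142 ] w65.3 F [ 0.6 -0.3  0.1] j [ 45. -20. -24.   0. -86.  37.]
units [8.77 1.4  3.05] xang -98.39 tilt [-0.    -1.     0.001]
```

View pics/w9.png

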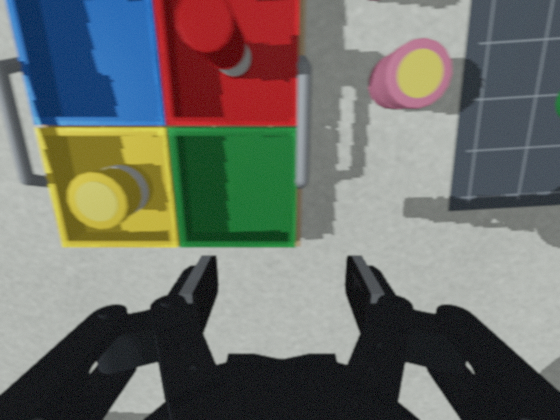

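{"api": "jog_arm", "payload": {"steps": [[1, 0, 0.3, 0, 65], [1, 0, 0.4, 0, 65], [1, 0, 0.4, 0, 65], [1, 0, 0.4, 0, 65], [1, 0, 0.4, 0, 65]]}}

```text
time: 19.15
tcp_pos: [0.4694, -0.0053, 0.1422]
ee_rot: [[-0.146, 0.001, 0.989], [-0.989, 0.0, -0.146], [-0.0, -1.0, 0.001]]
ft_force: [-0.6, 1.1, 0.5]
gripper_width: 0.0651
```

{"api": "jog_arm", "payload": {"steps": [[1, 0, 0.4, 0, 65], [1, 0, 0.4, 0, 65], [0.8, 0, 0.3, 0, 65], [0, 0.5, 0, 0, 65], [0, 0, 0, 0, 65]]}}

```text
time: 19.65
tcp_pos: [0.4883, -0.0921, 0.1242]
ee_rot: [[-0.148, -0.003, 0.989], [-0.989, 0.0, -0.148], [0.0, -1.0, -0.003]]
ft_force: [-0.6, 0.2, -1.7]
gripper_width: 0.0652
```

```bash
python3 d.py .4865 -.122 .1; python3 - <<'E'
from h import *
w=grab("wrist");cv2.imwrite("pics/w10.png",w["bgr"])
print(proj(w,[.4865,-.122,.052]))
E
```

```text
t19.6 tcp [ 0.4883 -0.0921  0.1242] w65.2 F [-0.6  0.2 -1.7] j [ 13. -13. -20.  -0. -83.  69.]
units [0.99 0.81 0.09] xang -98.5 tilt [ 0.    -1.    -0.003]
[319.36230163 217.61422923]
```

View pics/w10.png

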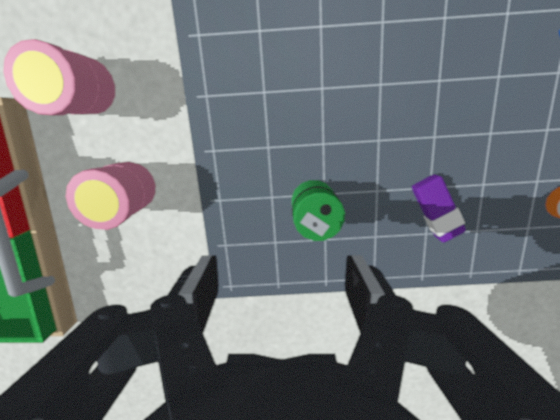

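{"api": "jog_arm", "payload": {"steps": [[0.5, 0.2, 0.1, 0, 60], [0.45, 0.3, 0.05, 0, 60], [0, 0.3, 0, 0, 60], [0, 0, 0, 0, 60]]}}

```text
time: 20.1
tcp_pos: [0.4888, -0.1206, 0.1006]
ee_rot: [[-0.147, -0.003, 0.989], [-0.989, 0.0, -0.147], [0.0, -1.0, -0.003]]
ft_force: [0.0, -0.1, 0.1]
gripper_width: 0.0605
```

```bash
python3 d.py .488 -.122 .009
```

```text
t20.1 tcp [ 0.4888 -0.1206  0.1006] w60.5 F [ 0.  -0.1  0.1] j [  9. -11. -22.  -0. -80.  72.]
units [ 0.05  3.05 -0.01] xang -98.43 tilt [ 0.    -1.    -0.003]
```

{"api": "jog_arm", "payload": {"steps": [[0.04, 0.7, 0, 0, 60], [0, 0.7, 0, 0, 60], [0, 0.7, 0, 0, 60], [0, 0.6, 0, 0, 60], [0, 0.3, 0, 0, 60]]}}

```text
time: 20.6
tcp_pos: [0.4887, -0.1215, 0.0108]
ee_rot: [[-0.146, -0.002, 0.989], [-0.989, -0.0, -0.146], [0.0, -1.0, -0.002]]
ft_force: [-0.1, 0.2, 0.2]
gripper_width: 0.0596
```

{"api": "jog_arm", "payload": {"steps": [[0, 0, 0, 0, 60], [0, 0, 0, 0, 48], [0, 0, 0, 0, 32], [0, 0, 0, 0, 32], [0, 0, 0, 0, 32]], "squeeze": 30}}

```text
time: 21.1
tcp_pos: [0.4906, -0.122, 0.0138]
ee_rot: [[-0.146, 0.002, 0.989], [-0.989, -0.0, -0.146], [-0.0, -1.0, 0.002]]
ft_force: [-1.0, 1.6, 4.5]
gripper_width: 0.0389
```

```bash
python3 d.py .4550 .1888 .12
```

```text
t21.1 tcp [ 0.4906 -0.122   0.0138] w38.9 F [-1.   1.6  4.5] j [  9.  -8. -28.   0. -70.  73.]
units [-10.08  -3.55  -2.68] xang -98.4 tilt [-0.    -1.     0.002]
```

{"api": "jog_arm", "payload": {"steps": [[0, -0.3, 0, 0, 32], [0, -0.7, 0, 0, 32], [0, -1, 0, 0, 32], [0, -1, 0, 0, 32], [0, -0.8, 0, 0, 32]]}}

```text
time: 21.6
tcp_pos: [0.4896, -0.1222, 0.1285]
ee_rot: [[-0.146, 0.001, 0.989], [-0.989, -0.0, -0.146], [0.0, -1.0, 0.001]]
ft_force: [1.1, 0.0, -0.7]
gripper_width: 0.0392
```

{"api": "jog_arm", "payload": {"steps": [[-0.5, 0, -0.2, 0, 32], [-0.8, 0, -0.3, 0, 32], [-0.9, 0, -0.3, 0, 32], [-0.9, 0, -0.3, 0, 32], [-0.9, 0, -0.3, 0, 32]]}}

```text
time: 22.1
tcp_pos: [0.465, 0.0037, 0.1265]
ee_rot: [[-0.147, -0.0, 0.989], [-0.989, -0.0, -0.147], [0.0, -1.0, -0.0]]
ft_force: [-0.1, -0.3, -1.0]
gripper_width: 0.0391
```

{"api": "jog_arm", "payload": {"steps": [[-0.9, 0, -0.3, 0, 32], [-0.9, 0, -0.3, 0, 32], [-0.9, 0, -0.3, 0, 32], [-0.9, 0, -0.3, 0, 32], [-0.9, 0, 0, 0, 32]]}}

```text
time: 22.6
tcp_pos: [0.4489, 0.1428, 0.1269]
ee_rot: [[-0.146, 0.0, 0.989], [-0.989, 0.001, -0.146], [-0.001, -1.0, 0.0]]
ft_force: [0.5, -0.5, 0.4]
gripper_width: 0.0394
```

{"api": "jog_arm", "payload": {"steps": [[-0.9, 0, 0, 0, 32], [-0.4, 0, 0, 0, 32], [0, 0, 0, 0, 32], [0, 0, 0, 0, 32]]}}

```text
time: 23.0
tcp_pos: [0.4552, 0.1797, 0.1262]
ee_rot: [[-0.146, -0.001, 0.989], [-0.989, -0.001, -0.146], [0.001, -1.0, -0.0]]
ft_force: [-0.1, -0.4, -0.7]
gripper_width: 0.0394
```

```bash
python3 d.py .4550 .1888 .0188; python3 - <<'E'
from h import *
w=grab("wrist");cv2.imwrite("pics/w11.png",w["bgr"])
E
```

```text
t23.0 tcp [0.4552 0.1797 0.1262] w39.4 F [-0.1 -0.4 -0.7] j [ 45. -14. -21.   0. -83.  36.]
units [-0.3   3.58 -0.05] xang -98.41 tilt [ 0.001 -1.    -0.   ]
```

View pics/w11.png

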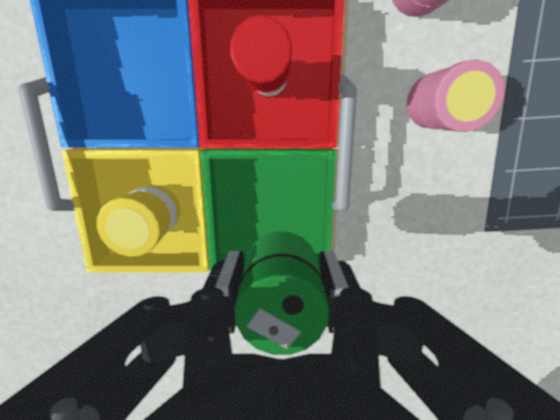

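{"api": "jog_arm", "payload": {"steps": [[-0.3, 0.2, 0, 0, 32], [0, 0.8, 0, 0, 32], [0, 0.9, 0, 0, 32], [0, 0.8, 0, 0, 32], [0, 0.4, 0, 0, 32]]}}

```text
time: 23.55
tcp_pos: [0.4556, 0.1881, 0.0306]
ee_rot: [[-0.147, -0.003, 0.989], [-0.989, -0.002, -0.147], [0.002, -1.0, -0.003]]
ft_force: [0.0, -1.2, 0.3]
gripper_width: 0.0394
```

{"api": "jog_arm", "payload": {"steps": [[0, 0.15, 0, 0, 32], [0, 0.1, 0, 0, 32], [0, 0, 0, 0, 32]]}}

```text
time: 23.85
tcp_pos: [0.4572, 0.1894, 0.0265]
ee_rot: [[-0.146, 0.001, 0.989], [-0.989, 0.0, -0.146], [-0.001, -1.0, 0.001]]
ft_force: [-0.2, -0.1, -0.3]
gripper_width: 0.0393
```

```bash
python3 d.py .4550 .1888 .0188
```

```text
t23.9 tcp [0.4572 0.1894 0.0265] w39.3 F [-0.2 -0.1 -0.3] j [ 46. -10. -28.   0. -71.  36.]
units [ 0.03  0.26 -0.07] xang -98.41 tilt [-0.001 -1.     0.001]
```

{"api": "jog_arm", "payload": {"steps": [[0, 0.1, 0, 0, 32], [0, 0.08, 0, 0, 32], [0, 0.05, 0, 0, 32], [0, 0.03, 0, 0, 32], [0, 0, 0, 0, 32]]}}

```text
time: 24.35
tcp_pos: [0.4569, 0.1892, 0.0188]
ee_rot: [[-0.146, 0.0, 0.989], [-0.989, -0.0, -0.146], [0.0, -1.0, 0.0]]
ft_force: [-2.9, -0.6, 4.4]
gripper_width: 0.0395
```

{"api": "jog_arm", "payload": {"steps": [[0, 0.03, 0, 0, 32], [0, 0, 0, 0, 32]]}}

```text
time: 24.55
tcp_pos: [0.4569, 0.1892, 0.0188]
ee_rot: [[-0.146, 0.001, 0.989], [-0.989, -0.0, -0.146], [0.0, -1.0, 0.001]]
ft_force: [-6.4, -1.7, 11.3]
gripper_width: 0.0392
```

Seated; ease off, release, lift.

{"api": "jog_arm", "payload": {"steps": [[0, -0.04, 0, 0, 32], [0, 0, 0, 0, 44], [0, 0, 0, 0, 52], [0, 0, 0, 0, 52], [0, -0.3, 0, 0, 52]]}}

```text
time: 25.05
tcp_pos: [0.4559, 0.1885, 0.0261]
ee_rot: [[-0.146, -0.002, 0.989], [-0.989, -0.002, -0.146], [0.002, -1.0, -0.002]]
ft_force: [-0.8, -0.9, 1.0]
gripper_width: 0.0518
```

{"api": "jog_arm", "payload": {"steps": [[0, -0.8, 0, 0, 52], [0, -1, 0, 0, 52], [0, -1, 0, 0, 52], [0, -1, 0, 0, 55], [0, -0.5, 0, 0, 55]]}}

```text
time: 25.55
tcp_pos: [0.4577, 0.1895, 0.1601]
ee_rot: [[-0.146, 0.004, 0.989], [-0.989, 0.002, -0.146], [-0.003, -1.0, 0.004]]
ft_force: [-0.8, -0.0, -0.3]
gripper_width: 0.0549
```

{"api": "jog_arm", "payload": {"steps": [[0.8, 0, 0, 0, 55], [1, 0, 0.2, 0, 55], [1, 0, 0.4, 0, 55], [1, 0, 0.4, 0, 55], [1, 0, 0.4, 0, 55]]}}

```text
time: 26.05
tcp_pos: [0.4771, 0.0393, 0.1562]
ee_rot: [[-0.146, -0.0, 0.989], [-0.989, 0.0, -0.146], [-0.0, -1.0, -0.0]]
ft_force: [0.3, 0.6, 0.1]
gripper_width: 0.0551
```

```bash
python3 d.py .57 -.343 .18; python3 - <<'E'
from h import *
w=grab("wrist");cv2.imwrite("pics/w12.png",w["bgr"])
E
```

```text
t26.1 tcp [0.4771 0.0393 0.1562] w55.1 F [0.3 0.6 0.1] j [ 29. -17. -20.  -0. -86.  53.]
units [12.16 -0.8   4.92] xang -98.38 tilt [-0. -1. -0.]
```

View pics/w12.png

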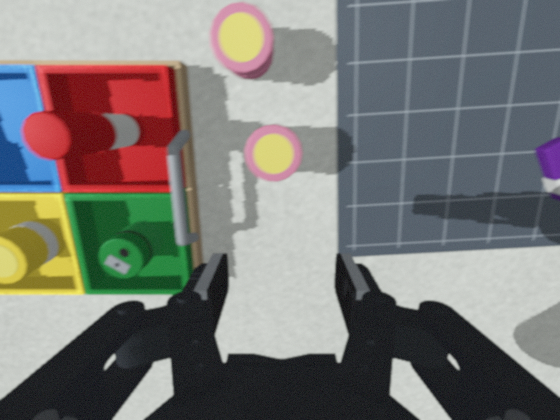

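{"api": "jog_arm", "payload": {"steps": [[1, -0.2, 0.5, 0, 55], [1, -0.2, 0.5, 0, 55], [1, -0.2, 0.5, 0, 55], [1, -0.2, 0.5, 0, 55], [1, 0, 0.5, 0, 55]]}}

```text
time: 26.6
tcp_pos: [0.53, -0.1202, 0.1811]
ee_rot: [[-0.146, 0.001, 0.989], [-0.989, -0.0, -0.146], [-0.0, -1.0, 0.001]]
ft_force: [0.1, 0.1, 0.6]
gripper_width: 0.0547
```

{"api": "jog_arm", "payload": {"steps": [[1, 0, 0.5, 0, 55], [1, 0, 0.5, 0, 55], [1, 0, 0.5, 0, 55], [1, 0, 0.5, 0, 55], [1, 0, 0, 0, 55]]}}

```text
time: 27.1
tcp_pos: [0.5673, -0.2772, 0.1788]
ee_rot: [[-0.146, -0.002, 0.989], [-0.989, 0.001, -0.146], [-0.0, -1.0, -0.002]]
ft_force: [-0.2, -0.7, 0.9]
gripper_width: 0.0551
```

{"api": "jog_arm", "payload": {"steps": [[0.6, 0, 0, 0, 55], [0, 0, 0, 0, 55], [0, 0, 0, 0, 55]]}}

```text
time: 27.4
tcp_pos: [0.5641, -0.2936, 0.1801]
ee_rot: [[-0.147, -0.0, 0.989], [-0.989, 0.0, -0.147], [-0.0, -1.0, -0.0]]
ft_force: [1.7, 0.1, 0.2]
gripper_width: 0.0554
```

```bash
python3 d.py .57 -.343 .15; python3 - <<'E'
from h import *
w=grab("wrist");cv2.imwrite("pics/w13.png",w["bgr"])
E
```

```text
t27.4 tcp [ 0.5641 -0.2936  0.1801] w55.4 F [1.7 0.1 0.2] j [-10.   8.   5.  -0. -88.  91.]
units [1.6  1.   0.44] xang -98.44 tilt [-0. -1. -0.]
```

View pics/w13.png

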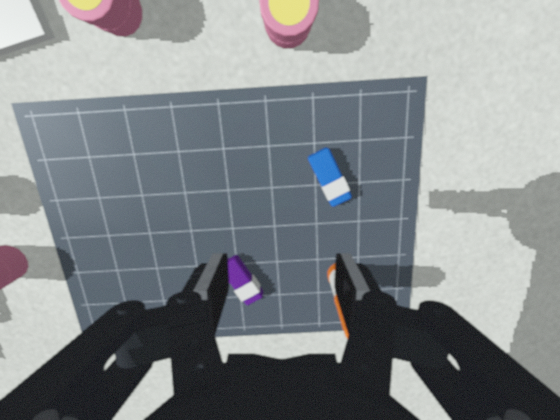

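```bash
python3 - <<'E'
from h import *
w=grab("wrist");b=w["bgr"]
k=mask(b,100,118,s=120,v=60); k[:130]=0;k[230:]=0;k[:,:290]=0;k[:,370:]=0
c=np.vstack([x for x in cv2.findContours(k,0,1)[0] if cv2.contourArea(x)>5])
print(blobs(k,8)[0][0],len(c))
for z in (.010,.018):
    q=np.array([ray(w,u,v,z)[:2] for u,v in c[:,0].astype(float)],np.float32); print(cv2.minAreaRect(q))
crop(b,295,135,365,215,7,"w13c.png")
E
```

```text
(np.int32(308), np.int32(147), np.int32(35), np.int32(39), np.int32(816)) 149
((0.5712725520133972, -0.34778788685798645), (0.06293053925037384, 0.025354694575071335), 19.436756134033203)
((0.5729789137840271, -0.34668758511543274), (0.061316896229982376, 0.024704549461603165), 19.43674087524414)
```

View pics/w13c.png

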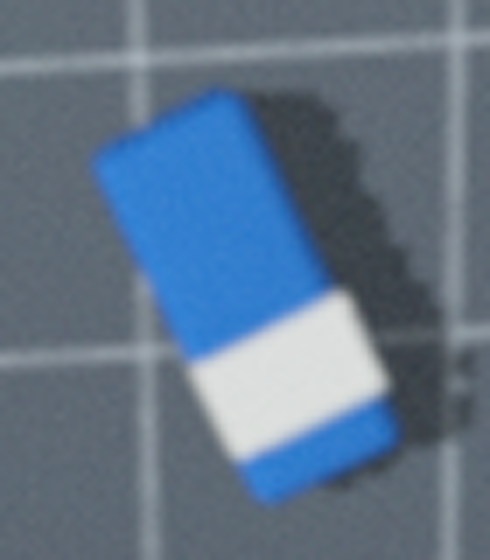

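{"api": "jog_arm", "payload": {"steps": [[0.6, 0, 0.2, -0.12, 45], [0.6, 0, 0.2, -0.12, 45], [0, 0, 0, -0.12, 45], [0, 0, 0, -0.12, 45], [0, 0, 0, -0.006, 45]]}}

```text
time: 28.0
tcp_pos: [0.5734, -0.3297, 0.1805]
ee_rot: [[0.335, 0.0, 0.942], [-0.942, -0.0, 0.335], [0.0, -1.0, 0.0]]
ft_force: [0.6, 0.4, -0.2]
gripper_width: 0.0453
```

{"api": "jog_arm", "payload": {"steps": [[0, 0, 0, 0, 45], [0, 0, 0, 0, 45]]}}

```text
time: 28.2
tcp_pos: [0.5733, -0.3301, 0.1806]
ee_rot: [[0.331, 0.0, 0.944], [-0.944, -0.0, 0.331], [0.0, -1.0, 0.0]]
ft_force: [0.6, -0.2, 0.1]
gripper_width: 0.045
```

```bash
python3 d.py .572 -.346 .06
```

```text
t28.2 tcp [ 0.5733 -0.3301  0.1806] w45.0 F [ 0.6 -0.2  0.1] j [-13.  12.  10.   0. -88. 122.]
units [ 0.49  4.02 -0.22] xang -70.65 tilt [ 0. -1.  0.]
```

{"api": "jog_arm", "payload": {"steps": [[0.5, 0.5, -0.2, 0, 45], [0, 1, 0, 0, 45], [0, 1, 0, 0, 45], [0, 0, 0, 0, 45], [0, 0, 0, 0, 45]]}}

```text
time: 28.7
tcp_pos: [0.572, -0.3473, 0.1052]
ee_rot: [[0.332, -0.002, 0.943], [-0.943, -0.0, 0.332], [-0.0, -1.0, -0.002]]
ft_force: [0.8, -1.1, 0.8]
gripper_width: 0.0451
```

```bash
python3 d.py .572 -.346 .006; python3 - <<'E'
from h import *
w=grab("wrist");cv2.imwrite("pics/w14.png",w["bgr"])
E
```

```text
t28.7 tcp [ 0.572  -0.3473  0.1052] w45.1 F [ 0.8 -1.1  0.8] j [-14.  14.   4.   0. -81. 124.]
units [-0.04  3.31  0.02] xang -70.61 tilt [-0.    -1.    -0.002]
```

View pics/w14.png

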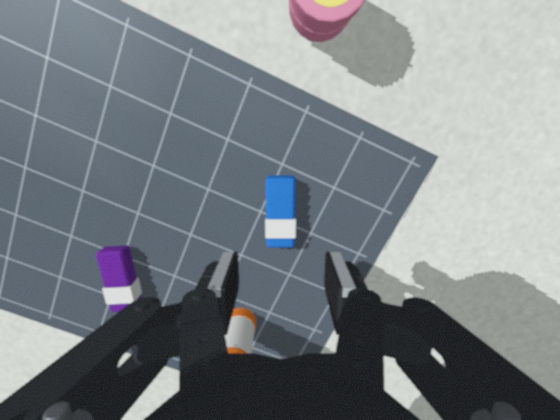

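```bash
python3 - <<'E'
from h import *
import json
w=grab("wrist")
b=w["bgr"];k=mask(b,3,18,s=120,v=60);k[:,:200]=0;k[:290]=0
for x in blobs(k,10): print(x[:2])
for uv in ((241,312),): print(ray(w,*uv,.01))
# from initial top image
im=cv2.imread("pics/top0.png")
t=grab("top"); p=ray(t,718/4+300-.4,477/4+155-.4,.107); print(p)
R=np.array(ctrl.observe()["ee_rot"]); print("tool rel",R.T@(p-np.array([.572,-.346,.107])))
E
```

```text
((np.int32(231), np.int32(308), np.int32(25), np.int32(18), np.int32(183)), (np.float64(243.3), np.float64(313.6)))
((np.int32(226), np.int32(347), np.int32(20), np.int32(8), np.int32(107)), (np.float64(234.2), np.float64(350.5)))
[ 0.46751943 -0.34591428  0.01      ]
[ 0.45078343 -0.34704388  0.107     ]
tool rel [-0.03932125 -0.00037163 -0.11466581]
```

{"api": "jog_arm", "payload": {"steps": [[0, 0.8, 0, 0, 45], [0, 0.9, 0, 0, 45], [0, 0.8, 0, 0, 45], [0, 0.4, 0, 0, 45], [0, 0.2, 0, 0, 45]]}}

```text
time: 29.35
tcp_pos: [0.5725, -0.3469, 0.0123]
ee_rot: [[0.333, -0.0, 0.943], [-0.943, -0.0, 0.333], [0.0, -1.0, -0.0]]
ft_force: [-0.3, 1.3, 0.6]
gripper_width: 0.0449
```

{"api": "jog_arm", "payload": {"steps": [[0, 0.1, 0, 0, 45], [0, 0.06, 0, 0, 45], [0, 0, 0, 0, 45]]}}

```text
time: 29.65
tcp_pos: [0.573, -0.347, 0.0086]
ee_rot: [[0.333, 0.001, 0.943], [-0.943, -0.001, 0.333], [0.001, -1.0, 0.001]]
ft_force: [-0.2, -0.5, 0.4]
gripper_width: 0.0452
```

```bash
python3 d.py .572 -.346 .006
```

```text
t29.6 tcp [ 0.573  -0.347   0.0086] w45.2 F [-0.2 -0.5  0.4] j [-14.  17.  -2.   0. -71. 124.]
units [-0.04  0.09 -0.02] xang -70.56 tilt [ 0.001 -1.     0.001]
```

{"api": "jog_arm", "payload": {"steps": [[0, 0.08, 0, 0, 45], [0, 0, 0, 0, 35], [0, 0, 0, 0, 15], [0, 0, 0, 0, 15], [0, 0, 0, 0, 15]], "squeeze": 25}}

```text
time: 30.15
tcp_pos: [0.5725, -0.3468, 0.0055]
ee_rot: [[0.333, 0.0, 0.943], [-0.943, -0.0, 0.333], [0.0, -1.0, 0.0]]
ft_force: [0.5, 0.0, 0.6]
gripper_width: 0.0231
```

{"api": "jog_arm", "payload": {"steps": [[0, 0, 0, 0, 15], [0, 0, 0, 0, 15]]}}

```text
time: 30.35
tcp_pos: [0.5725, -0.3469, 0.0054]
ee_rot: [[0.333, 0.0, 0.943], [-0.943, -0.0, 0.333], [0.0, -1.0, 0.0]]
ft_force: [-0.2, 0.9, 1.8]
gripper_width: 0.0234
```

```bash
python3 d.py .572 -.346 .006; python3 - <<'E'
from h import *
w=grab("wrist");cv2.imwrite("pics/w15.png",w["bgr"])
E
```

```text
t30.4 tcp [ 0.5725 -0.3469  0.0054] w23.4 F [-0.2  0.9  1.8] j [-14.  17.  -2.   0. -71. 124.]
units [-0.03 -0.02 -0.01] xang -70.56 tilt [ 0. -1.  0.]
```

View pics/w15.png

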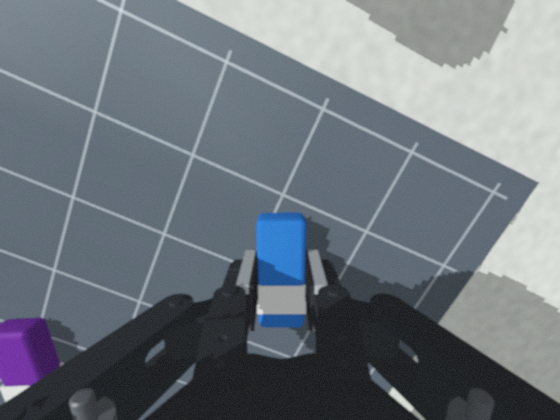

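{"api": "jog_arm", "payload": {"steps": [[0, -0.4, 0, 0, 15], [0, -0.8, 0, 0, 15], [0, -1, 0, 0, 15], [0, -1, 0, 0, 15], [0, -1, 0, 0, 15]]}}

```text
time: 30.9
tcp_pos: [0.5722, -0.3468, 0.133]
ee_rot: [[0.333, 0.0, 0.943], [-0.943, -0.0, 0.333], [0.0, -1.0, 0.0]]
ft_force: [1.3, -1.0, -0.4]
gripper_width: 0.0238
```

{"api": "jog_arm", "payload": {"steps": [[0, -1, 0, 0.1, 15], [0, -0.6, 0, 0.1, 15], [0, 0, 0, 0.1, 15], [0, 0, 0, 0.1, 15], [0, 0, 0, 0.086, 15]]}}

```text
time: 31.4
tcp_pos: [0.5723, -0.3467, 0.1799]
ee_rot: [[-0.15, 0.0, 0.989], [-0.989, -0.0, -0.15], [0.0, -1.0, 0.0]]
ft_force: [1.1, 0.9, 0.6]
gripper_width: 0.0235
```

```bash
python3 d.py .5753 .2782 .18; python3 - <<'E'
from h import *
w=grab("wrist");cv2.imwrite("pics/w16.png",w["bgr"])
E
```

```text
t31.4 tcp [ 0.5723 -0.3467  0.1799] w23.5 F [1.1 0.9 0.6] j [-14.  13.  11.  -0. -88.  95.]
units [-20.61  -0.    -3.03] xang -98.64 tilt [ 0. -1.  0.]
```

View pics/w16.png

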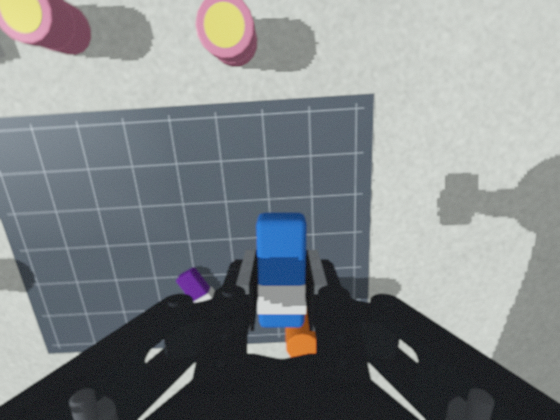

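{"api": "jog_arm", "payload": {"steps": [[-0.6, 0, -0.2, 0, 15], [-1, 0, -0.2, 0, 15], [-1, 0, -0.2, 0, 15], [-1, 0, -0.2, 0, 15], [-1, 0, -0.2, 0, 15]]}}

```text
time: 31.95
tcp_pos: [0.5625, -0.2048, 0.1797]
ee_rot: [[-0.145, 0.0, 0.989], [-0.989, -0.0, -0.145], [0.0, -1.0, 0.0]]
ft_force: [1.0, 0.4, -0.3]
gripper_width: 0.0232
```

{"api": "jog_arm", "payload": {"steps": [[-1, 0, -0.2, 0, 15], [-1, 0, -0.2, 0, 15], [-1, 0, -0.2, 0, 15], [-1, 0, -0.2, 0, 15], [-1, 0, -0.2, 0, 15]]}}

```text
time: 32.45
tcp_pos: [0.5548, -0.052, 0.1798]
ee_rot: [[-0.145, 0.001, 0.99], [-0.99, -0.0, -0.145], [-0.0, -1.0, 0.001]]
ft_force: [0.9, 0.3, -0.3]
gripper_width: 0.0231
```

{"api": "jog_arm", "payload": {"steps": [[-1, 0, -0.2, 0, 15], [-1, 0, -0.2, 0, 15], [-1, 0, -0.2, 0, 15], [-1, 0, -0.1, 0, 15], [-1, 0, 0, 0, 15]]}}

```text
time: 32.95
tcp_pos: [0.556, 0.0996, 0.18]
ee_rot: [[-0.144, 0.001, 0.99], [-0.99, 0.0, -0.144], [-0.0, -1.0, 0.001]]
ft_force: [0.3, -0.5, 0.0]
gripper_width: 0.0232
```

{"api": "jog_arm", "payload": {"steps": [[-1, 0, 0, 0, 15], [-1, 0, 0, 0, 15], [-1, 0, 0, 0, 15], [-1, 0, 0, 0, 15], [-0.6, 0, 0, 0, 15]]}}

```text
time: 33.45
tcp_pos: [0.5764, 0.2366, 0.1792]
ee_rot: [[-0.144, -0.0, 0.99], [-0.99, -0.0, -0.144], [0.0, -1.0, -0.0]]
ft_force: [-0.5, 0.7, -1.3]
gripper_width: 0.0234
```

{"api": "jog_arm", "payload": {"steps": [[0, 0, 0, 0, 15], [0, 0, 0, 0, 15]]}}

```text
time: 33.65
tcp_pos: [0.5764, 0.2347, 0.1791]
ee_rot: [[-0.145, -0.0, 0.989], [-0.989, -0.001, -0.145], [0.001, -1.0, -0.0]]
ft_force: [0.1, -0.1, -0.3]
gripper_width: 0.0232
```

```bash
python3 d.py .5753 .2782 .18
```

```text
t33.6 tcp [0.5764 0.2347 0.1791] w23.2 F [ 0.1 -0.1 -0.3] j [ 41.   6.   3.   0. -87.  41.]
units [-1.43 -0.03 -0.25] xang -98.35 tilt [ 0.001 -1.    -0.   ]
```

{"api": "jog_arm", "payload": {"steps": [[-0.7, 0, -0.15, 0, 15], [-0.7, 0, -0.1, 0, 15], [0, 0.8, 0, 0, 15], [0, 0.8, 0, 0, 15], [0, 0.8, 0, 0, 15]]}}

```text
time: 34.15
tcp_pos: [0.5752, 0.2784, 0.1064]
ee_rot: [[-0.146, 0.0, 0.989], [-0.989, 0.0, -0.146], [-0.0, -1.0, 0.0]]
ft_force: [-0.3, 0.1, 0.1]
gripper_width: 0.0234
```

{"api": "jog_arm", "payload": {"steps": [[0, 0.5, 0, 0, 15], [0, 0, 0, 0, 15], [0, 0, 0, 0, 15]]}}

```text
time: 34.45
tcp_pos: [0.5757, 0.2778, 0.0931]
ee_rot: [[-0.146, 0.001, 0.989], [-0.989, -0.0, -0.146], [-0.0, -1.0, 0.001]]
ft_force: [0.4, -0.4, 1.3]
gripper_width: 0.0231
```

```bash
python3 d.py .5753 .2782 .0104; python3 - <<'E'
from h import *
w=grab("wrist");cv2.imwrite("pics/w17.png",w["bgr"])
E
```

```text
t34.5 tcp [0.5757 0.2778 0.0931] w23.1 F [ 0.4 -0.4  1.3] j [ 44.  10.  -2.   0. -79.  38.]
units [-0.01  2.76 -0.02] xang -98.4 tilt [-0.    -1.     0.001]
```

View pics/w17.png

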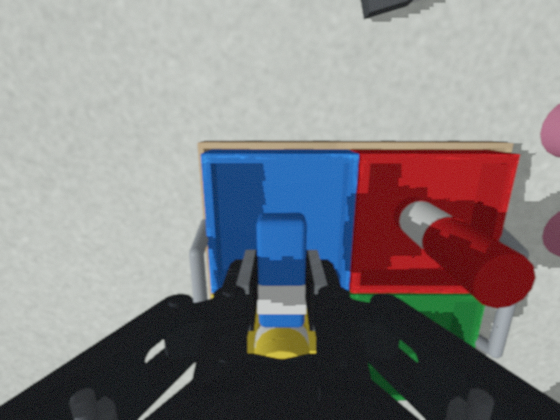

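{"api": "jog_arm", "payload": {"steps": [[0, 0.6, 0, 0, 15], [0, 0.7, 0, 0, 15], [0, 0.6, 0, 0, 15], [0, 0.4, 0, 0, 15], [0, 0.1, 0, 0, 15]]}}

```text
time: 35.0
tcp_pos: [0.5751, 0.2774, 0.0196]
ee_rot: [[-0.146, -0.001, 0.989], [-0.989, -0.001, -0.146], [0.001, -1.0, -0.0]]
ft_force: [-0.4, -0.2, 0.0]
gripper_width: 0.0236
```

{"api": "jog_arm", "payload": {"steps": [[0, 0.1, 0, 0, 15], [0, 0.06, 0, 0, 15], [0, 0, 0, 0, 15]]}}

```text
time: 35.3
tcp_pos: [0.5755, 0.2778, 0.016]
ee_rot: [[-0.146, 0.001, 0.989], [-0.989, 0.0, -0.146], [-0.001, -1.0, 0.001]]
ft_force: [-0.5, 0.4, -0.4]
gripper_width: 0.0232
```

```bash
python3 d.py .5753 .2782 .0104
```

```text
t35.3 tcp [0.5755 0.2778 0.016 ] w23.2 F [-0.5  0.4 -0.4] j [ 44.  13.  -7.   0. -71.  38.]
units [-0.01  0.19 -0.01] xang -98.41 tilt [-0.001 -1.     0.001]
```

{"api": "jog_arm", "payload": {"steps": [[0, 0.06, 0, 0, 15], [0, 0.06, 0, 0, 15], [0, 0.05, 0, 0, 15], [0, 0.03, 0, 0, 15], [0, 0, 0, 0, 15]]}}

```text
time: 35.8
tcp_pos: [0.5754, 0.2776, 0.0104]
ee_rot: [[-0.146, 0.001, 0.989], [-0.989, -0.0, -0.146], [0.0, -1.0, 0.001]]
ft_force: [-2.1, -0.7, 5.7]
gripper_width: 0.0231
```

{"api": "jog_arm", "payload": {"steps": [[0, 0.03, 0, 0, 15], [0, 0, 0, 0, 15]]}}

```text
time: 36.0
tcp_pos: [0.5754, 0.2776, 0.0104]
ee_rot: [[-0.146, 0.001, 0.989], [-0.989, -0.0, -0.146], [0.0, -1.0, 0.001]]
ft_force: [-5.1, -1.5, 8.9]
gripper_width: 0.0234
```

{"api": "jog_arm", "payload": {"steps": [[0, -0.04, 0, 0, 15], [0, 0, 0, 0, 30], [0, 0, 0, 0, 38], [0, 0, 0, 0, 38], [0, -0.3, 0, 0, 38]]}}

```text
time: 36.5
tcp_pos: [0.5743, 0.2769, 0.017]
ee_rot: [[-0.147, -0.003, 0.989], [-0.989, -0.002, -0.147], [0.002, -1.0, -0.002]]
ft_force: [-0.7, 0.9, -0.3]
gripper_width: 0.0382
```

{"api": "jog_arm", "payload": {"steps": [[0, -0.8, 0, 0, 38], [0, -1, 0, 0, 38], [0, -1, 0, 0, 38], [0, -1, 0, 0, 38], [0, -1, 0, 0, 38]]}}

```text
time: 37.0
tcp_pos: [0.5752, 0.2774, 0.1646]
ee_rot: [[-0.146, 0.001, 0.989], [-0.989, 0.0, -0.146], [-0.0, -1.0, 0.001]]
ft_force: [0.5, 0.0, -0.3]
gripper_width: 0.0379
```

{"api": "jog_arm", "payload": {"steps": [[0, -1, -0.5, 0, 38], [0, 0, -1, 0, 38], [0, 0, -1, 0, 38], [0, 0, -1, 0, 38], [0, 0, -1, 0, 38]]}}

```text
time: 37.5
tcp_pos: [0.4407, 0.2972, 0.1933]
ee_rot: [[-0.146, 0.001, 0.989], [-0.989, 0.0, -0.146], [-0.0, -1.0, 0.001]]
ft_force: [0.0, -0.1, 1.0]
gripper_width: 0.0384
```

```bash
python3 - <<'E'
from h import *
for n in("wrist","top","side"):
    w=grab(n);cv2.imwrite("pics/end_%s.png"%n,w["bgr"])
E
python3 d.py .57 .27 .2
```

```text
t37.6 tcp [0.4408 0.2978 0.1941] w37.9 F [ 0.9 -0.4 -0.8] j [ 56.  -8.  -9.   0. -89.  26.]
units [ 0.29 -0.19  4.39] xang -98.29 tilt [-0.002 -1.     0.001]
```

View pics/end_wrist.png

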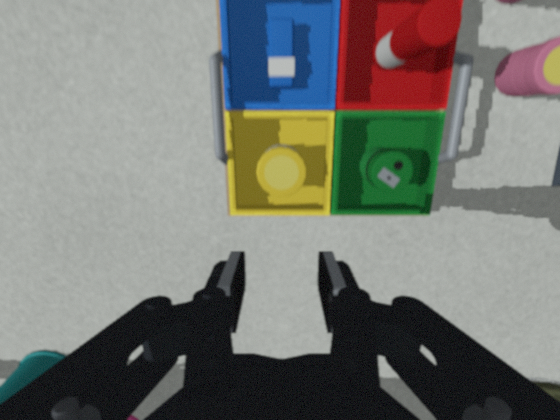

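View pics/end_top.png

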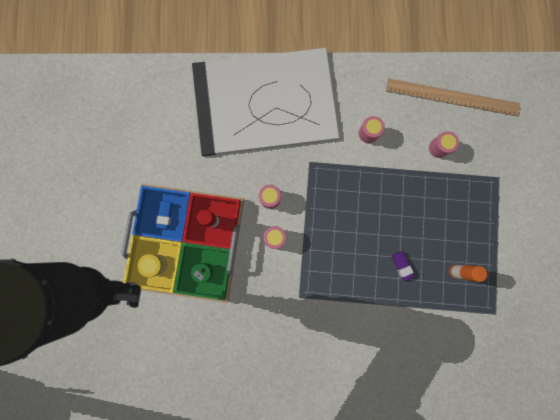

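View pics/end_side.png

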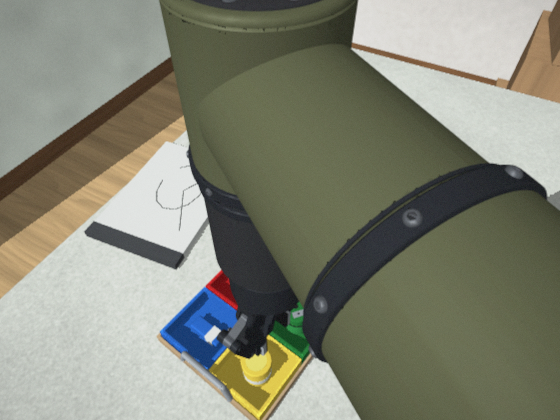

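{"api": "jog_arm", "payload": {"steps": [[0, 0, 0, 0, 38], [0, 0, 0, 0, 38], [0, 0, 0, 0, 38]]}}

```text
time: 37.95
tcp_pos: [0.4422, 0.297, 0.1923]
ee_rot: [[-0.147, -0.0, 0.989], [-0.989, -0.001, -0.147], [0.001, -1.0, -0.0]]
ft_force: [-0.1, 0.1, 0.6]
gripper_width: 0.0379
```

```bash
python3 - <<'E'
from workcell import ctrl
print(ctrl.sign_off())
E
```

```text
the job is handed in; nothing more can be done
None
```

I put the red glue stick, yellow paint pot, green sharpener and blue eraser into the bins of their own colours, in that order, and handed the job in at about 38 s. Each was lowered until it touched the bin floor before I let go.

- **Final pictures:** The wrist and top views show the glue stick, pot and sharpener standing upright and the eraser lying flat, each in its own bin. The orange glue stick, purple eraser and all four pink pots stand where they were in the first top view. The gripper is clear of everything. The arm hid most of the caddy from the side camera, so that view confirmed little.
- **Small disagreements:** The top and wrist cameras differed by about 2 to 6 mm on where things stood, so I corrected each position with the wrist camera before grasping. The finger opening suggests the pot was held by its lid rather than its body, but it stayed upright throughout. Setting the pot down briefly read 17.5 N upward (about 20 N in all) at the wrist, so I eased off before releasing.

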